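# Sort the coffee tampers by gauge rail and shut the gate

### The arm

A 6-joint arm with a two-finger parallel gripper is mounted at the origin on the work surface. World frame = base frame: x ahead of the robot, y to its left, z up, the work surface at z = 0. Lengths are in m, angles in rad, forces in N, time in s.
With the tool pointing down it reaches from about 0.325 to 1 m from the base axis. Payload 5.1 kg.
Tool frame: the origin (TCP) lies at the centre of the arm's flange, where the gripper is bolted on; the fingertips stand 173 mm ahead of it and the grasp point (between the pads) lies 155 mm ahead of it; z points along the fingers, y is the line along which they close (so a half turn about z gives the same grasp; the last joint's range is limited). The gripper opens to 85 mm and grips with 20 to 120 N. Pads are 22 mm wide; open, the fingers measure 114 mm over their backs; the gripper's body (76 mm by 85 mm) begins 54 mm behind the grasp point. The pads swing forward as they close: fully open they stand 13 mm farther back than shut.
Start: joints at [1.057, 0.124, 1.65, -0, 1.367, -0.083], TCP at [0.271, 0.591, 0.405] pointing down, gripper open.
Joint ranges: [-2.61, 2.61], [-1.02, 2.33], [0.03, 2.71], [-1.35, 4.49], [0.32, 2.68], [-2.91, 2.91]. Speed limits (rad/s): [2.57, 2.57, 3.14, 3.14, 3.14, 3.14].

### API

Orientations are given as a 3x3 rotation matrix whose columns are the frame's x, y, z axes.
In Python, from rig import r gives the robot as it stands.
- The arm moves only by the tool play_rows, never from a script. Its argument "series" is a list of rows, each an object of numbers: "gripper": the closure, from 0 (fully open) to 1 (shut); "tx", "ty", "tz": the shift along the tool's x, y, z in mm; "ax", "ay", "az": the turn, a rotation vector about the tool's x, y, z in degrees. A call has 1 to 8 rows; each row shifts and turns the commanded pose from where the row before left it, along the tool's axes as they then stand; what a row does not reach is not made up. A row lasts 1/10 s, in which the tool goes at most 50 mm and 8.59 degrees, less where a joint would pass 70% of its speed; a pose out of reach is approached as far as the arm can. A call is refused whole if a number of a shift passes 50 or a number of a turn 8.59, either way. A call with a gripper value outside its range is refused whole. The fingers move at their own pace and stop on an object; the grip force is fixed at half the most. Time passes only in rows, so rows that do not move let the fingers close. It gives the time, the measured TCP pose, the force, the opening and the grip force at its end, in the units of the state.
- r.get_state(): the state, without advancing time (a new reading comes with each control period).
- r.camera(name): name is "scene" or "top" or "wrist"; returns a dict with "img" (480x640x3 uint8, red, green, blue), "mtx" (3x3 intrinsics, pixels), "k1" (the pictures are not rectified: a ray, as slopes to the right and down, at radius r is drawn at 1 + k1 r^2 times it, then the intrinsics apply), "rvec" (rotation vector, rad) and "tvec" (3), from world to camera coordinates, as OpenCV has them. Camera axes: x right, y down, z forward; pixel columns grow to the right and rows downward; lengths in m; the calibration is good to about 2 mm. A picture is of the moment at which its call begins. There is no depth.
- r.job_done(): hands the job in; it is judged then, once.
The state is a dict: "t": time; "q": joint angles; "joint_velocities": joint speeds; "effort": joint torques, N m; "tool_pos": TCP position; "tool_rot": TCP orientation; "wrist_force": force on the tool from outside, world axes, zero at the start; "ft_torque": the same for the moment, N m; "grip_width": opening from 0.0 (shut) to 1.0 (fully open); "grasp_force": force on a finger pad.
Only numpy, scipy, OpenCV 4.12 (cv2) and the standard library are available. Lean on these libraries where they do the work, as an engineer would, in place of code of your own. Each camera call takes 0.05 s, during which the arm holds its last target. There are 200 camera calls.

### The job

The tampers at the coffee bar have got mixed up: sort them with the wooden gauge rail. Those whose base slides in through the rail's open mouth stay standing in the rail, clear inside the gate slot, and those too wide to go in are stood upright in the red tray. Once every fitting tamper is in, slide the flat steel gate from its stand fully down into the slot across the rail's mouth; leave the mug, sugar jar and paper cup where they are.

Things in the scene. Friction and masses are not known exactly. Their poses are not given: they have to be found in the camera images.
- tamper_1: coffee tamper with a black handle, standing: round steel base 12 high, thin neck (18 dia), upright round handle 28 dia from 34 to 86 above its underside. The base is either 57 or 64 wide, which cannot be told from the name or the handle colour. Origin: centre of the underside, z up. May be absent. Sizes in mm.
- tamper_2: coffee tamper with a walnut-brown handle, standing: round steel base 12 high, thin neck (18 dia), upright round handle 28 dia from 34 to 86 above its underside. The base is either 57 or 64 wide, which cannot be told from the name or the handle colour. Origin: centre of the underside, z up. May be absent. Sizes in mm.
- tamper_3: coffee tamper with a walnut-brown handle, standing: round steel base 12 high, thin neck (18 dia), upright round handle 28 dia from 34 to 86 above its underside. The base is either 57 or 64 wide, which cannot be told from the name or the handle colour. Origin: centre of the underside, z up. May be absent. Sizes in mm.
- tamper_4: coffee tamper with a blue handle, standing: round steel base 12 high, thin neck (18 dia), upright round handle 28 dia from 34 to 86 above its underside. The base is either 57 or 64 wide, which cannot be told from the name or the handle colour. Origin: centre of the underside, z up. May be absent. Sizes in mm.
- tamper_5: coffee tamper with a black handle, standing: round steel base 12 high, thin neck (18 dia), upright round handle 28 dia from 34 to 86 above its underside. The base is either 57 or 64 wide, which cannot be told from the name or the handle colour. Origin: centre of the underside, z up. May be absent. Sizes in mm.
- tamper_6: coffee tamper with a blue handle, standing: round steel base 12 high, thin neck (18 dia), upright round handle 28 dia from 34 to 86 above its underside. The base is either 57 or 64 wide, which cannot be told from the name or the handle colour. Origin: centre of the underside, z up. May be absent. Sizes in mm.
- rail: fixed wooden gauge rail: a straight channel 60.5 wide in which tampers slide on the counter itself; holds four fitting ones in a row. Origin: on the counter in the middle of the gate slot at the mouth; x points into the rail, z up. Closed end at x = +250. From x = +14 lips overhang the bases: underside 18, top 23 high, gap of 40 between them for the necks. Sizes in mm.
- rail_slot (a point): at the rail's origin, same axes: the gate slot across the rail's mouth, 9 long in x and 85 wide in y, open on top and down to the counter; cheeks 34 high with slanted lead-ins, outer width 97. Sizes in mm.
- rail_entry (a point): on the counter in the rail's mid-line at x = -43, same axes: the outer end of the entry, whose 23 high sides narrow from about 86 wide here to the 60.5 gauge width at x = -14. Sizes in mm.
- tray: fixed red open tray 95 x 170 x 25 high (x, y, z), walls and floor 5 thick. Origin: centre of the underside, long side along y. Holds two wide tampers side by side. Sizes in mm.
- stand: fixed wooden stand 40 x 100 x 28 high, in whose slot (along its y, floor 6 above the counter) the gate is parked at the start. Origin: centre of the underside. Sizes in mm.
- gate: loose flat steel gate plate 5.5 thick (x), 80 wide (y), 42 high (z), with an orange grip on top in the middle: 14 (x) by 26 (y), from 42 to 86 above the plate's lower edge. Origin: centre of the lower edge. Either way round is the same. Sizes in mm.
- mug: white mug, bystander, 95 high. Origin: centre of the underside.
- sugar_jar: amber sugar jar, bystander, 110 high. Origin: centre of the underside.
- paper_cup: paper cup, bystander, 90 high. Origin: centre of the underside.
Mind the look-alikes: they are no part of the job. What is shaped like the tamper_3 but green is not meant. Of the things that look like the tray, take the one that is farthest from the robot's base at the start.

How it is judged:
On the way, in this order (a step that is already met when the one before it is completed fails the run):
1. every tamper that fits stands in the gauge rail, clear inside the gate slot (x of tamper_1 in the frame of rail between 0.028 and 0.226 m and y of tamper_1 in the frame of rail between -0.006 and 0.006 m and height (world z) of each of tamper_1, tamper_3, tamper_4, tamper_6 below 0.006 m and angle between each of tamper_1, tamper_3, tamper_4, tamper_6's own z axis and vertical below 0.1 rad and x of tamper_3 in the frame of rail between 0.028 and 0.226 m and y of tamper_3 in the frame of rail between -0.006 and 0.006 m and x of tamper_4 in the frame of rail between 0.028 and 0.226 m and y of tamper_4 in the frame of rail between -0.006 and 0.006 m and x of tamper_6 in the frame of rail between 0.028 and 0.226 m and y of tamper_6 in the frame of rail between -0.006 and 0.006 m), for 0.2 s.
2. the gate plate is fully down in the slot across the rail's mouth (x of gate in the frame of rail between -0.006 and 0.006 m and y of gate in the frame of rail between -0.006 and 0.006 m and height (world z) of gate below 0.006 m and angle between gate's own z axis and vertical below 0.15 rad and angle between the x axis of gate and the x axis of rail, either way round below 0.15 rad), for 0.2 s.
At the end, for the whole second after the job is handed in: Fitting tampers upright in the rail (centre 28 to 226 mm inside the gate slot, 6 mm off its midline at most), too-wide ones upright on the tray's floor, the gate within 6 mm of the slot's centre and bottom and 0.15 rad of square, all at rest (all of step 1 and all of step 2 and x of tamper_2 in the frame of tray between -0.043 and 0.043 m and y of tamper_2 in the frame of tray between -0.08 and 0.08 m and height (world z) of each of tamper_2, tamper_5 below 0.012 m and angle between each of tamper_2, tamper_5's own z axis and vertical below 0.1 rad and x of tamper_5 in the frame of tray between -0.043 and 0.043 m and y of tamper_5 in the frame of tray between -0.08 and 0.08 m and linear speed of each of tamper_1, tamper_2, tamper_3, tamper_4, tamper_5, tamper_6, gate below 0.02 m/s); the robot touches nothing.
It fails at once if the mug is pushed more than 30 mm (distance of mug from where it was at the start of the episode above 0.03 m).
It fails at once if the sugar jar is pushed more than 30 mm (distance of sugar_jar from where it was at the start of the episode above 0.03 m).
It fails at once if the paper cup is pushed more than 30 mm (distance of paper_cup from where it was at the start of the episode above 0.03 m).
Of tamper_1, tamper_2, tamper_3, tamper_4, tamper_5, tamper_6 only 4 to 6 are there at a start; the rules pass over those that are not, and their reading is None.
At some moment in a run one of tamper_1, tamper_2, tamper_3, tamper_4, tamper_5, tamper_6 may be knocked a few centimetres aside while the robot is not near it.
It also fails if it takes over 210 s, if anything falls off the work surface, if the arm or the gripper's body presses on something with over 40 N, if the wrist force passes 120 N, or if a joint passes its speed limit or range.

## Working session

There is one attempt and no reset: what is moved stays moved. The work goes in short steps, Python scripts to look and compute and a tool call to move; the robot and the scene stay as the last step left them, time stands still between calls to the robot, and variables do not carry over. Pictures are saved under pics/ and viewed, at most 14 in all, crops included, and the job is handed in when it is done.

Besides the shell and the picture viewer there is one more tool, called as a command line: name --argument value ..., lists and objects as JSON in quotes. play_rows: Moves the arm, as the interface text tells. Its arguments: {"type":"object","properties":{"series":{"type":"array","items":{"type":"object","properties":{"gripper":{"type":"number"},"tx":{"type":"number"},"ty":{"type":"number"},"tz":{"type":"number"},"ax":{"type":"number"},"ay":{"type":"number"},"az":{"type":"number"}}}}},"required":["series"]}

```bash
ls; mkdir -p pics; cat > h.py <<'E'
import numpy as np, cv2
from rig import r
def cam(n):
    c=r.camera(n); c['R']=cv2.Rodrigues(np.array(c['rvec'],float))[0]; c['t']=np.array(c['tvec'],float).ravel(); return c
def ray(c,u,v):
    K=np.array(c['mtx']); x=np.array([(u-K[0,2])/K[0,0],(v-K[1,2])/K[1,1]]); y=x.copy()
    for _ in range(20): y=x/(1+c['k1']*(y@y))
    d=c['R'].T@np.array([y[0],y[1],1]); o=-c['R'].T@c['t']; return o,d
def pt(c,u,v,z=0):
    o,d=ray(c,u,v); return o+d*(z-o[2])/d[2]
def proj(c,P):
    p=c['R']@np.array(P,float)+c['t']; s=p[:2]/p[2]; s=s*(1+c['k1']*(s@s)); K=np.array(c['mtx']); return K[0,0]*s[0]+K[0,2],K[1,1]*s[1]+K[1,2]
def save(c,n): cv2.imwrite('pics/'+n,c['img'][:,:,::-1])
E
python3 - <<'E'
from h import *
for n in('top','scene'):
    c=cam(n); save(c,n+'0.png'); print(n,-c['R'].T@c['t'],c['R'][2],c['mtx'],c['k1'])
    np.save(n+'0.npy',c,allow_pickle=True)
print(r.get_state())
E
```

```text
pics
top [ 0.38437053 -0.01460281  1.34955079] [ 0.08638312  0.02168305 -0.996026  ] [[526.91592703   0.         322.47877084]
 [  0.         526.91592703 236.99640108]
 [  0.           0.           1.        ]] -0.02688763917559267
scene [1.12184953 0.7095487  0.78405936] [-0.50928355 -0.60760096 -0.60946808] [[476.28792605   0.         325.5505324 ]
 [  0.         476.28792605 238.58311596]
 [  0.           0.           1.        ]] -0.060892116468151396
{'t': 0.1, 'q': array([ 1.05736393e+00,  1.24432141e-01,  1.65155016e+00, -1.01092881e-05,
        1.36748517e+00, -8.25769190e-02]), 'joint_velocities': array([-2.45505279e-05, -1.40956879e-03, -3.26559535e-03,  7.02360215e-04,
       -8.05439162e-05, -8.27969721e-04]), 'effort': array([ 7.33749021e-04, -4.24932253e+01, -3.66652107e+01, -1.14191869e-04,
        3.90488334e-03,  1.83618420e-05]), 'tool_pos': array([0.27137223, 0.59038932, 0.40357312]), 'tool_rot': array([[-9.08609586e-01,  4.17645530e-01, -9.12232152e-04],
       [ 4.17646501e-01,  9.08608121e-01, -1.63795323e-03],
       [ 1.44777696e-04, -1.86925057e-03, -9.99998242e-01]]), 'wrist_force': array([-0.08439073, -0.47078796, -0.22136422]), 'ft_torque': array([-0.01913762, -0.00930142,  0.01356343]), 'grasp_force': 0.0, 'grip_width': 1.0002289551802759}
```

View pics/top0.png

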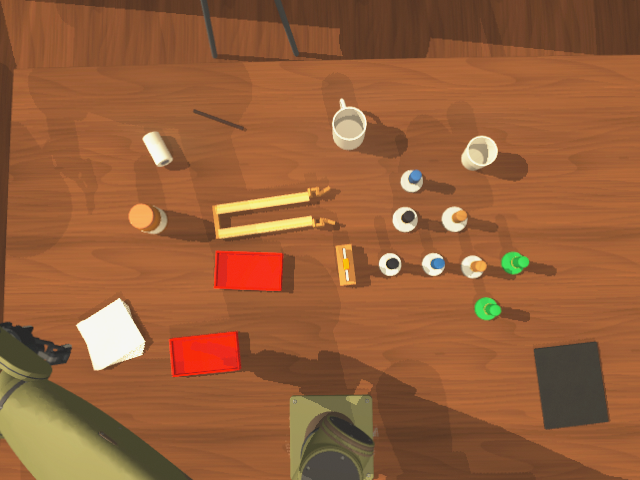

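View pics/scene0.png

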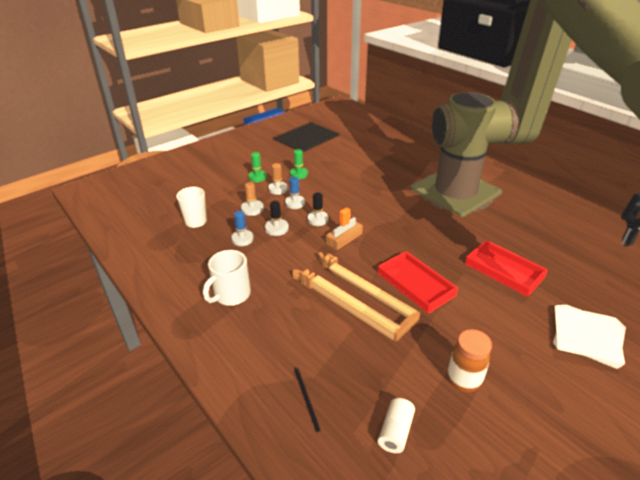

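```bash
cat >> h.py <<'E'
def rect(c,x0,x1,y0,y1,z,s):
    """s px per m; row 0 = x1, col 0 = y1"""
    xs=np.arange(x1,x0,-1/s); ys=np.arange(y1,y0,-1/s)
    Y,X=np.meshgrid(ys,xs); P=np.stack([X,Y,np.full_like(X,z)],-1).reshape(-1,3)
    p=P@c['R'].T+c['t']; q=p[:,:2]/p[:,2:]; q=q*(1+c['k1']*(q**2).sum(1,keepdims=True))
    K=np.array(c['mtx']); m=(q*[K[0,0],K[1,1]]+K[:2,2]).astype(np.float32).reshape(X.shape+(2,))
    return cv2.remap(c['img'],m,None,cv2.INTER_CUBIC)
E
python3 - <<'E'
from h import *
c=np.load('top0.npy',allow_pickle=True).item()
for n,(u,v),z in [('trayA',(249,271),.02),('trayB',(205,354),.02),('base',(330,440),0),('mug',(349,128),.095),('cup',(481,152),.09),('jar',(144,217),.11),('mouthL',(311,198),.023),('mouthR',(314,222),.023),('endL',(216,209),.023),('endR',(218,235),.023),('gate',(346,264),.086)]:
    print(n,pt(c,u,v,z).round(3))
hsv=cv2.cvtColor(c['img'],cv2.COLOR_RGB2HSV)
# whitish base
m=((hsv[...,1]<75)&(hsv[...,2]>150)).astype(np.uint8)
im=rect(c,.3,.75,-.4,.4,.012,1000); 
mr=rect({**c,'img':m*255},.3,.75,-.4,.4,.012,1000)
n,l,st,ce=cv2.connectedComponentsWithStats((mr>127).astype(np.uint8))
for i in range(1,n):
    if st[i,4]>400: print(st[i], (.75-ce[i][1]/1000).round(3),(.4-ce[i][0]/1000).round(3))
cv2.imwrite('pics/rect.png',im[:,:,::-1])
E
```

```text
trayA [0.416 0.201 0.02 ]
trayB [0.21  0.313 0.02 ]
base [-0.008  0.003  0.   ]
mug [ 0.758 -0.056  0.095]
cup [ 0.694 -0.374  0.09 ]
jar [0.547 0.439 0.11 ]
mouthL [0.6   0.042 0.023]
mouthR [0.538 0.035 0.023]
endL [0.576 0.285 0.023]
endR [0.509 0.28  0.023]
gate [ 0.428 -0.043  0.086]
[420   0  73  22 990] 0.742 -0.056
[ 746    0   54   72 2346] 0.707 -0.374
[ 588   80   57   57 1672] 0.637 -0.211
[ 565  175   64   65 2352] 0.541 -0.193
[ 689  177   64   65 2228] 0.538 -0.316
[ 527  292   56   59 1790] 0.428 -0.152
[ 635  294   59   58 1757] 0.427 -0.26
[ 734  303   54   56 1637] 0.419 -0.356
```

View pics/rect.png

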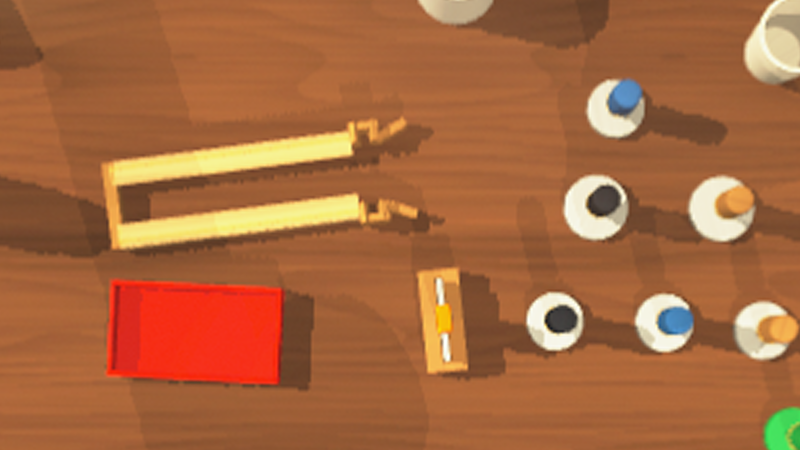

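Top view (rect.png, 1 px = 1 mm). Six tampers:
- Wide (64 mm): black at top px (404,220) and brown at (455,219).
- Fitting (57 mm): blue (412,181), blue (433,264), black (391,264), brown (473,267).

Look-alikes: the two greens at (515,263) and (487,309) are excluded. There are two trays, (249,271) at 0.46 m from the base and (205,354) at 0.38 m, so the right one is (249,271). The rail mouth is at (320,208), and the gate stand is at (346,264).

Next I'll fit the rail and tray precisely.

```bash
cat >> h.py <<'E'
def go(x,y,z,yaw=None):
    "tool-frame shift in mm (first turn, then shift) to world TCP target"
    s=r.get_state(); R=np.array(s['tool_rot']); p=np.array(s['tool_pos'])
    cur=np.degrees(np.arctan2(R[1,1],R[0,1]))
    d=(R.T@(np.array([x,y,z])-p)*1000)
    print('pos',p.round(4),'yaw',cur.round(2),'zaxis',R[:,2].round(4),'shift in current axes',d.round(1))
    if yaw is not None:
        a=np.radians(yaw); T=np.array([[-np.sin(a),np.cos(a),0],[np.cos(a),np.sin(a),0],[0,0,-1]]).T
        print('az',round(cur-yaw,2),'shift in turned axes',(T.T@(np.array([x,y,z])-p)*1000).round(1))
E
python3 - <<'E'
from h import *
c=np.load('top0.npy',allow_pickle=True).item()
S=2000; X1=.66;Y1=.33
im=rect(c,.45,X1,-.02,Y1,.023,S); h=cv2.cvtColor(im,cv2.COLOR_RGB2HSV)
m=((h[...,0]>18)&(h[...,0]<35)&(h[...,1]>70)&(h[...,2]>180)).astype(np.uint8)
m=cv2.morphologyEx(m,cv2.MORPH_OPEN,np.ones((5,5)))
n,l,st,ce=cv2.connectedComponentsWithStats(m)
for i in range(1,n):
    if st[i,4]<1000: continue
    ys,xs=np.where(l==i); b=cv2.minAreaRect(np.stack([xs,ys],1).astype(np.float32)); P=cv2.boxPoints(b)
    print(st[i],b[1],[(round(X1-p[1]/S,4),round(Y1-p[0]/S,4)) for p in P])
# tray
im=rect(c,.3,.55,.05,.35,.025,S); h=cv2.cvtColor(im,cv2.COLOR_RGB2HSV)
m=(((h[...,0]<6)|(h[...,0]>174))&(h[...,1]>180)&(h[...,2]>120)).astype(np.uint8)
ys,xs=np.where(m); b=cv2.minAreaRect(np.stack([xs,ys],1).astype(np.float32)); print('tray',b[2],np.array(b[1])/S,.55-b[0][1]/S,.35-b[0][0]/S)
# gate grip orange
im=rect(c,.37,.5,-.11,.02,.086,S); h=cv2.cvtColor(im,cv2.COLOR_RGB2HSV)
m=((h[...,0]>12)&(h[...,0]<25)&(h[...,1]>200)&(h[...,2]>200)).astype(np.uint8)
ys,xs=np.where(m);print('grip',len(xs)); b=cv2.minAreaRect(np.stack([xs,ys],1).astype(np.float32)); print(b[2],np.array(b[1])/S,.5-b[0][1]/S,.02-b[0][0]/S)
cv2.imwrite('pics/x.png',im[:,:,::-1])
go(.6415,-.2165,.4,6.2)
E
```

```text
[   81    72   488   122 21980] (60.21967315673828, 495.2790832519531) [(np.float32(0.5851), np.float32(0.2908)), (np.float32(0.6246), np.float32(0.0463)), (np.float32(0.5949), np.float32(0.0415)), (np.float32(0.5554), np.float32(0.286))]
[   97   212   495   105 22490] (52.99591064453125, 494.78057861328125) [(np.float32(0.5273), np.float32(0.2829)), (np.float32(0.5554), np.float32(0.0371)), (np.float32(0.529), np.float32(0.0341)), (np.float32(0.501), np.float32(0.2799))]
tray 2.880378007888794 [0.17303268 0.09718838] 0.41772734069824224 0.20273699951171872
grip 1528
84.2894058227539 [0.02860732 0.01616935] 0.42925 -0.04175000762939453
pos [0.2714 0.5904 0.4036] yaw 65.31 zaxis [-9.0e-04 -1.6e-03 -1.0e+00] shift in current axes [-673.3 -578.6    4.6]
az 59.11 shift in turned axes [-842.1  280.8    3.6]
```

play_rows --series '[{"az": 8.4},{"az": 8.4},{"az": 8.4},{"az": 8.4},{"az": 8.4},{"az": 8.4},{"az": 8.0},{}]'

```text
invalid input
```

```bash
python3 -c "
from h import *
go(.55,.12,.45,7)"
```

```text
pos [0.2714 0.5904 0.4036] yaw 65.31 zaxis [-9.0e-04 -1.6e-03 -1.0e+00] shift in current axes [-449.6 -311.1  -45.9]
az 58.31 shift in turned axes [-500.8  219.2  -46.4]
```

play_rows --series '[{"az": 8.4,"gripper": 0},{"az": 8.4,"gripper": 0},{"az": 8.4,"gripper": 0},{"az": 8.4,"gripper": 0},{"az": 8.4,"gripper": 0},{"az": 8.4,"gripper": 0},{"az": 8.0,"gripper": 0}]'

```text
invalid input
```

play_rows --series '[{"tx": 0,"ty": 0,"tz": 0,"ax": 0,"ay": 0,"az": 8.4,"gripper": 0},{"tx": 0,"ty": 0,"tz": 0,"ax": 0,"ay": 0,"az": 8.4,"gripper": 0},{"tx": 0,"ty": 0,"tz": 0,"ax": 0,"ay": 0,"az": 8.4,"gripper": 0},{"tx": 0,"ty": 0,"tz": 0,"ax": 0,"ay": 0,"az": 8.4,"gripper": 0},{"tx": 0,"ty": 0,"tz": 0,"ax": 0,"ay": 0,"az": 8.4,"gripper": 0},{"tx": 0,"ty": 0,"tz": 0,"ax": 0,"ay": 0,"az": 8.4,"gripper": 0},{"tx": 0,"ty": 0,"tz": 0,"ax": 0,"ay": 0,"az": 8.0,"gripper": 0}]'

```text
t: 0.8
tool_pos: [0.2714, 0.5905, 0.4039]
tool_rot: [[-0.115, 0.993, -0.001], [0.993, 0.115, -0.001], [-0.001, -0.001, -1.0]]
wrist_force: [0.1, 0.2, 0.2]
grip_width: 1.0
grasp_force: 0.0
```

play_rows --series '[{"tx": -45,"ty": 20,"tz": -6,"ax": 0,"ay": 0,"az": 0,"gripper": 0},{"tx": -45,"ty": 20,"tz": -6,"ax": 0,"ay": 0,"az": 0,"gripper": 0},{"tx": -45,"ty": 20,"tz": -6,"ax": 0,"ay": 0,"az": 0,"gripper": 0},{"tx": -45,"ty": 20,"tz": -6,"ax": 0,"ay": 0,"az": 0,"gripper": 0},{"tx": -45,"ty": 20,"tz": -6,"ax": 0,"ay": 0,"az": 0,"gripper": 0},{"tx": -45,"ty": 20,"tz": -6,"ax": 0,"ay": 0,"az": 0,"gripper": 0},{"tx": -45,"ty": 20,"tz": -6,"ax": 0,"ay": 0,"az": 0,"gripper": 0},{"tx": -45,"ty": 20,"tz": -6,"ax": 0,"ay": 0,"az": 0,"gripper": 0}]'

```text
t: 1.6
tool_pos: [0.4741, 0.2506, 0.4526]
tool_rot: [[-0.121, 0.993, -0.0], [0.993, 0.121, -0.0], [-0.0, -0.0, -1.0]]
wrist_force: [0.6, -0.7, 0.9]
grip_width: 1.002
grasp_force: 0.0
```

play_rows --series '[{"tx": -45,"ty": 20,"tz": 0,"ax": 0,"ay": 0,"az": 0,"gripper": 0},{"tx": -45,"ty": 20,"tz": 0,"ax": 0,"ay": 0,"az": 0,"gripper": 0},{"tx": -45,"ty": 10,"tz": 0,"ax": 0,"ay": 0,"az": 0,"gripper": 0},{"tx": 0,"ty": 0,"tz": 0,"ax": 0,"ay": 0,"az": 0,"gripper": 0},{"tx": 0,"ty": 0,"tz": 0,"ax": 0,"ay": 0,"az": 0,"gripper": 0}]'

```text
t: 2.1
tool_pos: [0.5397, 0.1235, 0.4521]
tool_rot: [[-0.118, 0.993, -0.001], [0.993, 0.118, 0.0], [0.0, -0.001, -1.0]]
wrist_force: [-0.7, 0.2, -0.2]
grip_width: 1.001
grasp_force: 0.0
```

```bash
python3 - <<'E'
from h import *
c=cam('wrist'); save(c,'w0.png'); np.save('w0.npy',c,allow_pickle=True)
print(-c['R'].T@c['t'],c['R'][2]); go(.55,.12,.45,7)
E
```

```text
[0.53159264 0.19368241 0.4218641 ] [ 0.03055099 -0.27508089 -0.96093556]
pos [0.5394 0.1245 0.4522] yaw 6.88 zaxis [-1.1e-03  4.0e-04 -1.0e+00] shift in current axes [-5.7 10.   2.2]
az -0.12 shift in turned axes [-5.7 10.   2.2]
```

View pics/w0.png

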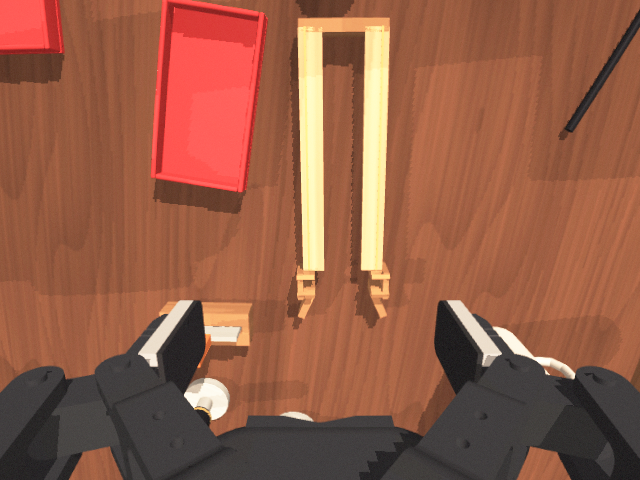

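The wrist view shows the rail. The left lip is at (300-324, 27-270), the right lip at (362-388, 27-270), and the mouth faces down at y≈290. The tray is at (208,95) and the gate stand at (210,325).

```bash
python3 - <<'E'
from h import *
def fit(c):
    S=2000;X1=.66;Y1=.33
    im=rect(c,.45,X1,-.05,Y1,.023,S); h=cv2.cvtColor(im,cv2.COLOR_RGB2HSV)
    m=((h[...,0]>19)&(h[...,0]<35)&(h[...,1]>60)&(h[...,2]>190)).astype(np.uint8)
    m=cv2.morphologyEx(m,cv2.MORPH_OPEN,np.ones((9,9)))
    n,l,st,ce=cv2.connectedComponentsWithStats(m)
    for i in range(1,n):
        if st[i,4]<3000: continue
        top=[];bot=[];cols=range(st[i,0]+40,st[i,0]+st[i,2]-40)
        for u in cols:
            v=np.where(l[:,u]==i)[0]; top.append(v[0]); bot.append(v[-1]+1)
        Y=Y1-np.array(cols)/S
        for a in(top,bot):
            X=X1-np.array(a)/S; k=np.polyfit(Y,X,1); print('edge slope deg',np.degrees(np.arctan(k[0])).round(2),'x at y=.04',np.polyval(k,.04).round(4),'y=.24',np.polyval(k,.24).round(4), 'rms',np.std(X-np.polyval(k,Y)).round(4))
        print('y range',Y1-st[i,0]/S,Y1-(st[i,0]+st[i,2])/S)
for f in('w0','top0'): print(f); fit(np.load(f+'.npy',allow_pickle=True).item())
c=np.load('w0.npy',allow_pickle=True).item()
S=2000;im=rect(c,.35,.55,.08,.33,.025,S); h=cv2.cvtColor(im,cv2.COLOR_RGB2HSV)
m=(((h[...,0]<6)|(h[...,0]>174))&(h[...,1]>120)&(h[...,2]>120)).astype(np.uint8)
n,l,st,ce=cv2.connectedComponentsWithStats(m);i=1+st[1:,4].argmax()
ys,xs=np.where(l==i); b=cv2.minAreaRect(np.stack([xs,ys],1).astype(np.float32)); print('tray',b[2],np.array(b[1])/S,.55-b[0][1]/S,.33-b[0][0]/S)
im=rect(c,.48,.64,-.03,.11,.034,5000); cv2.imwrite('pics/mouth.png',cv2.resize(im[:,:,::-1],(700,800))[:600])
E
```

```text
w0
edge slope deg -7.44 x at y=.04 0.6163 y=.24 0.5902 rms 0.0002
edge slope deg -7.3 x at y=.04 0.5938 y=.24 0.5682 rms 0.0002
y range 0.28700000000000003 0.04800000000000004
edge slope deg -7.42 x at y=.04 0.5531 y=.24 0.527 rms 0.0002
edge slope deg -7.44 x at y=.04 0.531 y=.24 0.5049 rms 0.0003
y range 0.278 0.040000000000000036
top0
edge slope deg -7.54 x at y=.04 0.6176 y=.24 0.5912 rms 0.0003
edge slope deg -6.94 x at y=.04 0.5944 y=.24 0.57 rms 0.0004
y range 0.28900000000000003 0.04550000000000004
edge slope deg -7.5 x at y=.04 0.5544 y=.24 0.5281 rms 0.0003
edge slope deg -6.88 x at y=.04 0.5307 y=.24 0.5066 rms 0.0005
y range 0.281 0.03650000000000003
tray 2.9766995906829834 [0.17101292 0.09946561] 0.4188285369873047 0.20389492797851563
```

View pics/mouth.png

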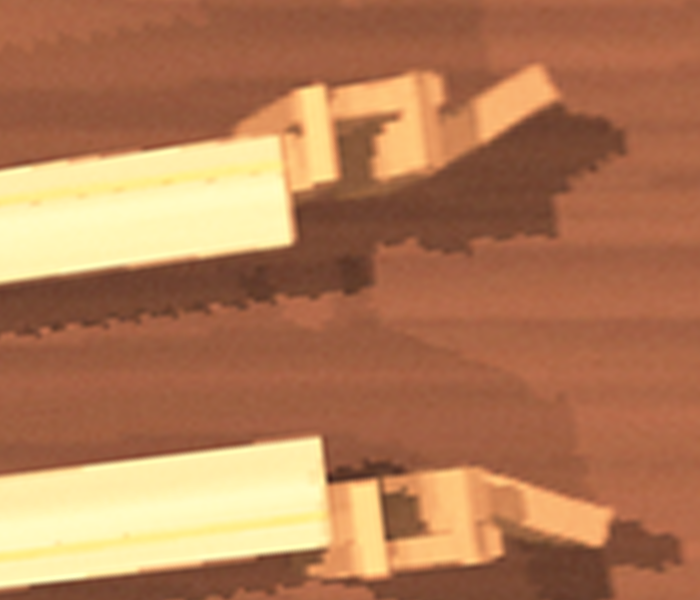

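The mouth crop shows the slot between the cheeks at px ~(330-440, 75-200) and (380-490, 465-580). Rail frame: origin ≈ (0.575, 0.030), direction 7.4° (from +y towards -x), so tool yaw 7.4° lines the tool axes up with it. I'll start with the blue tamper A.

play_rows --series '[{"tx": -44,"ty": 7,"tz": 18,"ax": 0,"ay": 0,"az": -0.5,"gripper": 0},{"tx": -44,"ty": 7,"tz": 18,"ax": 0,"ay": 0,"az": 0,"gripper": 0},{"tx": -44,"ty": 7,"tz": 18,"ax": 0,"ay": 0,"az": 0,"gripper": 0},{"tx": -44,"ty": 7,"tz": 18,"ax": 0,"ay": 0,"az": 0,"gripper": 0},{"tx": -44,"ty": 7,"tz": 18,"ax": 0,"ay": 0,"az": 0,"gripper": 0},{"tx": -44,"ty": 7,"tz": 18,"ax": 0,"ay": 0,"az": 0,"gripper": 0},{"tx": -44,"ty": 7,"tz": 18,"ax": 0,"ay": 0,"az": 0,"gripper": 0},{"tx": -44,"ty": 7,"tz": 0,"ax": 0,"ay": 0,"az": 0,"gripper": 0}]'

```text
t: 2.95
tool_pos: [0.64, -0.2166, 0.3226]
tool_rot: [[-0.132, 0.991, -0.006], [0.991, 0.132, 0.003], [0.004, -0.005, -1.0]]
wrist_force: [1.0, 0.6, -0.5]
grip_width: 1.0
grasp_force: 0.0
```

play_rows --series '[{"tx": 0,"ty": 0,"tz": 0,"ax": 0,"ay": 0,"az": 0,"gripper": 0},{"tx": 0,"ty": 0,"tz": 0,"ax": 0,"ay": 0,"az": 0,"gripper": 0}]'

```text
t: 3.15
tool_pos: [0.6406, -0.2166, 0.3263]
tool_rot: [[-0.13, 0.992, -0.001], [0.992, 0.13, 0.001], [0.001, -0.0, -1.0]]
wrist_force: [0.1, 1.0, 0.2]
grip_width: 1.001
grasp_force: 0.0
```

```bash
python3 - <<'E'
from h import *
go(.6415,-.2165,.215,7.4)
c=cam('wrist'); save(c,'w1.png'); np.save('w1.npy',c,allow_pickle=True)
E
```

```text
pos [ 0.6406 -0.2166  0.3263] yaw 7.45 zaxis [-6.e-04  9.e-04 -1.e+00] shift in current axes [-1.000e-01  1.000e+00  1.113e+02]
az 0.05 shift in turned axes [ -0.    0.9 111.3]
```

View pics/w1.png

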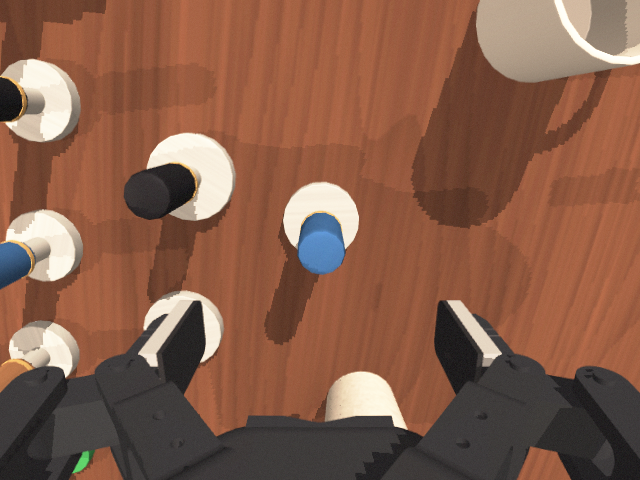

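The wrist view shows blue A at (321,235), centred between the fingers; the wide black one is at (190,175). Descending to grasp.

play_rows --series '[{"tx": 0,"ty": 1,"tz": 40,"ax": 0,"ay": 0,"az": 0,"gripper": 0},{"tx": 0,"ty": 0,"tz": 40,"ax": 0,"ay": 0,"az": 0,"gripper": 0},{"tx": 0,"ty": 0,"tz": 31,"ax": 0,"ay": 0,"az": 0,"gripper": 0},{"tx": 0,"ty": 0,"tz": 0,"ax": 0,"ay": 0,"az": 0,"gripper": 0},{"tx": 0,"ty": 0,"tz": 0,"ax": 0,"ay": 0,"az": 0,"gripper": 1},{"tx": 0,"ty": 0,"tz": 0,"ax": 0,"ay": 0,"az": 0,"gripper": 1},{"tx": 0,"ty": 0,"tz": 0,"ax": 0,"ay": 0,"az": 0,"gripper": 1},{"tx": 0,"ty": 0,"tz": 0,"ax": 0,"ay": 0,"az": 0,"gripper": 1}]'

```text
t: 4.0
tool_pos: [0.6418, -0.2175, 0.2181]
tool_rot: [[-0.129, 0.992, 0.003], [0.992, 0.129, -0.001], [-0.002, 0.003, -1.0]]
wrist_force: [-5.5, -0.4, 5.1]
grip_width: 0.329
grasp_force: 3.0
```

play_rows --series '[{"tx": 0,"ty": 0,"tz": 0,"ax": 0,"ay": 0,"az": 0,"gripper": 1},{"tx": 0,"ty": 0,"tz": 0,"ax": 0,"ay": 0,"az": 0,"gripper": 1},{"tx": 0,"ty": 0,"tz": 0,"ax": 0,"ay": 0,"az": 0,"gripper": 1}]'

```text
t: 4.3
tool_pos: [0.6417, -0.2177, 0.2181]
tool_rot: [[-0.129, 0.992, 0.002], [0.992, 0.129, -0.001], [-0.001, 0.002, -1.0]]
wrist_force: [-1.3, 0.6, 6.1]
grip_width: 0.311
grasp_force: 58.6
```

```bash
python3 - <<'E'
from h import *
# rail-frame target helper
O=np.array([.575,.030]); u=np.array([-.129,.9917])
p=O-.085*u; print(p); go(p[0],p[1],.28,7.4)
E
```

```text
[ 0.585965  -0.0542945]
pos [ 0.6417 -0.2177  0.2181] yaw 7.41 zaxis [ 2.2e-03 -8.0e-04 -1.0e+00] shift in current axes [169.1 -34.1 -62.2]
az 0.01 shift in turned axes [169.2 -34.2 -61.9]
```

play_rows --series '[{"tx": 0,"ty": 0,"tz": -40,"ax": 0,"ay": 0,"az": 0,"gripper": 1},{"tx": 40,"ty": -8,"tz": 0,"ax": 0,"ay": 0,"az": 0,"gripper": 1},{"tx": 40,"ty": -8,"tz": 0,"ax": 0,"ay": 0,"az": 0,"gripper": 1},{"tx": 40,"ty": -8,"tz": 0,"ax": 0,"ay": 0,"az": 0,"gripper": 1},{"tx": 40,"ty": -8,"tz": 0,"ax": 0,"ay": 0,"az": 0,"gripper": 1},{"tx": 9,"ty": -2,"tz": 0,"ax": 0,"ay": 0,"az": 0,"gripper": 1},{"tx": 0,"ty": 0,"tz": 0,"ax": 0,"ay": 0,"az": 0,"gripper": 1},{"tx": 0,"ty": 0,"tz": 0,"ax": 0,"ay": 0,"az": 0,"gripper": 1}]'

```text
t: 5.1
tool_pos: [0.5858, -0.0547, 0.2556]
tool_rot: [[-0.129, 0.992, 0.0], [0.992, 0.129, -0.001], [-0.001, 0.0, -1.0]]
wrist_force: [0.7, 0.1, -3.5]
grip_width: 0.312
grasp_force: 60.3
```

```bash
cat >> h.py <<'E'
O=np.array([.575,.030]); u=np.array([-.129,.9917])
def rail(x,y,z):
    v=np.array([-u[1],u[0]]); p=O+x*u+y*v; go(p[0],p[1],z,7.4)
E
python3 - <<'E'
from h import *
rail(-.085,0,.220)
c=cam('wrist'); save(c,'w2.png'); np.save('w2.npy',c,allow_pickle=True); print(r.get_state()['wrist_force'])
E
```

```text
pos [ 0.5858 -0.0547  0.2556] yaw 7.42 zaxis [ 3.e-04 -7.e-04 -1.e+00] shift in current axes [ 0.4  0.2 35.6]
az 0.02 shift in turned axes [ 0.4  0.2 35.6]
[-0.01336012 -0.10754688 -4.23775071]
```

View pics/w2.png

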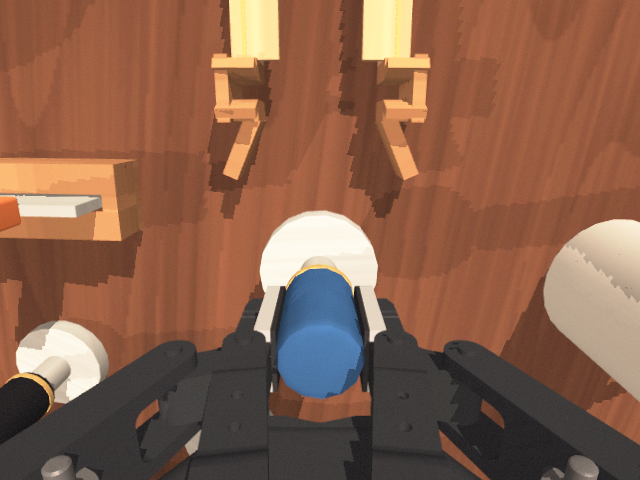

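The wrist view shows the held base centred at column 319. The lip gap mid is 320.5 and the funnel mid is 320, so it's aligned within about 0.5 mm. Lowering and sliding in.

play_rows --series '[{"tx": 0,"ty": 0,"tz": 20,"ax": 0,"ay": 0,"az": 0,"gripper": 1},{"tx": 0,"ty": 0,"tz": 15,"ax": 0,"ay": 0,"az": 0,"gripper": 1},{"tx": 0,"ty": 0,"tz": 0,"ax": 0,"ay": 0,"az": 0,"gripper": 1},{"tx": 25,"ty": 0,"tz": 0,"ax": 0,"ay": 0,"az": 0,"gripper": 1},{"tx": 25,"ty": 0,"tz": 0,"ax": 0,"ay": 0,"az": 0,"gripper": 1},{"tx": 25,"ty": 0,"tz": 0,"ax": 0,"ay": 0,"az": 0,"gripper": 1},{"tx": 25,"ty": 0,"tz": 0,"ax": 0,"ay": 0,"az": 0,"gripper": 1},{"tx": 20,"ty": 0,"tz": 0,"ax": 0,"ay": 0,"az": 0,"gripper": 1}]'

```text
t: 5.95
tool_pos: [0.5701, 0.0656, 0.2208]
tool_rot: [[-0.129, 0.992, -0.0], [0.992, 0.129, 0.0], [0.0, -0.0, -1.0]]
wrist_force: [0.0, -0.4, -3.6]
grip_width: 0.312
grasp_force: 60.2
```

```bash
python3 - <<'E'
from h import *
rail(.214,0,.220); print(r.get_state()['wrist_force'],r.get_state()['ft_torque'])
c=cam('wrist'); save(c,'w3.png')
E
```

```text
pos [0.5701 0.0656 0.2208] yaw 7.4 zaxis [-3.e-04  2.e-04 -1.e+00] shift in current axes [178.1   0.2   0.9]
az -0.0 shift in turned axes [178.1   0.2   0.8]
[ 0.03565656 -0.38216482 -3.56239167] [-0.02423405  0.00986995 -0.04232168]
```

View pics/w3.png

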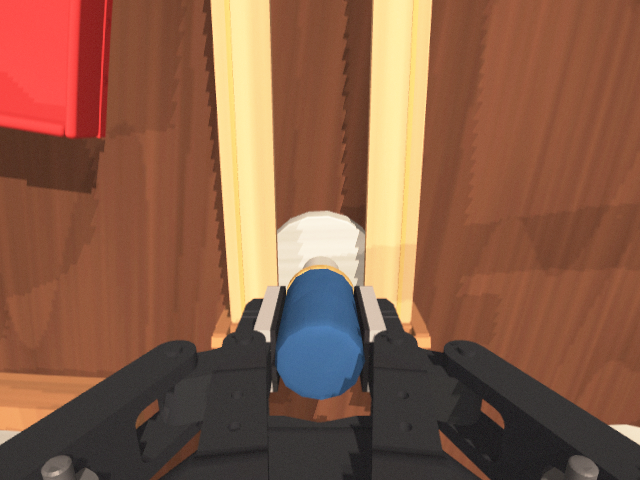

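It slid in cleanly, with the base at (320,240) under the lips and no side force. Pushing to the back.

play_rows --series '[{"tx": 35,"ty": 0,"tz": 0,"ax": 0,"ay": 0,"az": 0,"gripper": 1},{"tx": 35,"ty": 0,"tz": 0,"ax": 0,"ay": 0,"az": 0,"gripper": 1},{"tx": 35,"ty": 0,"tz": 0,"ax": 0,"ay": 0,"az": 0,"gripper": 1},{"tx": 35,"ty": 0,"tz": 0,"ax": 0,"ay": 0,"az": 0,"gripper": 1},{"tx": 25,"ty": 0,"tz": 0,"ax": 0,"ay": 0,"az": 0,"gripper": 1},{"tx": 13,"ty": 0,"tz": 0,"ax": 0,"ay": 0,"az": 0,"gripper": 1},{"tx": 0,"ty": 0,"tz": 2,"ax": 0,"ay": 0,"az": 0,"gripper": 1},{"tx": 0,"ty": 0,"tz": 0,"ax": 0,"ay": 0,"az": 0,"gripper": 1}]'

```text
t: 6.8
tool_pos: [0.5472, 0.2406, 0.2182]
tool_rot: [[-0.129, 0.992, -0.001], [0.992, 0.129, -0.001], [-0.001, -0.001, -1.0]]
wrist_force: [-1.1, -0.3, -5.1]
grip_width: 0.313
grasp_force: 60.2
```

play_rows --series '[{"tx": 0,"ty": 0,"tz": 0,"ax": 0,"ay": 0,"az": 0,"gripper": 0.3},{"tx": 0,"ty": 0,"tz": 0,"ax": 0,"ay": 0,"az": 0,"gripper": 0.3},{"tx": 0,"ty": 0,"tz": 0,"ax": 0,"ay": 0,"az": 0,"gripper": 0.1},{"tx": 0,"ty": 0,"tz": 0,"ax": 0,"ay": 0,"az": 0,"gripper": 0},{"tx": 0,"ty": 0,"tz": -45,"ax": 0,"ay": 0,"az": 0,"gripper": 0},{"tx": 0,"ty": 0,"tz": -45,"ax": 0,"ay": 0,"az": 0,"gripper": 0},{"tx": 0,"ty": 0,"tz": -20,"ax": 0,"ay": 0,"az": 0,"gripper": 0},{"tx": 0,"ty": 0,"tz": 0,"ax": 0,"ay": 0,"az": 0,"gripper": 0}]'

```text
t: 7.6
tool_pos: [0.5484, 0.2417, 0.3342]
tool_rot: [[-0.129, 0.992, 0.009], [0.992, 0.129, 0.003], [0.002, 0.009, -1.0]]
wrist_force: [-0.9, 0.6, 0.2]
grip_width: 0.998
grasp_force: 0.0
```

```bash
cat >> h.py <<'E'
def bases(names=True):
    c=cam('top'); hsv=cv2.cvtColor(c['img'],cv2.COLOR_RGB2HSV)
    m=((hsv[...,1]<75)&(hsv[...,2]>150)).astype(np.uint8)*255
    mr=rect({**c,'img':m},.3,.72,-.45,.15,.012,1000)
    n,l,st,ce=cv2.connectedComponentsWithStats((mr>127).astype(np.uint8))
    for i in range(1,n):
        if 1000<st[i,4]<3000: print('base x',round(.72-(st[i,1]+st[i,3]/2)/1000,4),'y',round(.15-(st[i,0]+st[i,2]/2)/1000,4),st[i,2:])
    return c
E
python3 - <<'E'
from h import *
c=bases(); save(c,'top1.png')
go(.4280,-.1545,.34,7.4)
E
```

```text
base x 0.6985 y -0.393 [  94   43 2988]
base x 0.5425 y -0.197 [  64   65 2361]
base x 0.5405 y -0.321 [  64   65 2224]
base x 0.4285 y -0.155 [  56   59 1739]
base x 0.427 y -0.2645 [  59   58 1670]
base x 0.419 y -0.36 [  52   56 1536]
pos [0.5477 0.2414 0.3311] yaw 7.41 zaxis [ 0.0043  0.0014 -1.    ] shift in current axes [-377.2 -169.7  -10. ]
az 0.01 shift in turned axes [-377.2 -169.7   -8.9]
```

play_rows --series '[{"tx": -45,"ty": -20,"tz": 0,"ax": 0,"ay": 0,"az": 0,"gripper": 0},{"tx": -45,"ty": -20,"tz": 0,"ax": 0,"ay": 0,"az": 0,"gripper": 0},{"tx": -45,"ty": -20,"tz": 0,"ax": 0,"ay": 0,"az": 0,"gripper": 0},{"tx": -45,"ty": -20,"tz": 0,"ax": 0,"ay": 0,"az": 0,"gripper": 0},{"tx": -45,"ty": -20,"tz": 0,"ax": 0,"ay": 0,"az": 0,"gripper": 0},{"tx": -45,"ty": -20,"tz": 0,"ax": 0,"ay": 0,"az": 0,"gripper": 0},{"tx": -45,"ty": -20,"tz": 0,"ax": 0,"ay": 0,"az": 0,"gripper": 0},{"tx": -45,"ty": -20,"tz": 0,"ax": 0,"ay": 0,"az": 0,"gripper": 0}]'

```text
t: 8.45
tool_pos: [0.4333, -0.1376, 0.3265]
tool_rot: [[-0.129, 0.992, -0.003], [0.992, 0.129, 0.001], [0.002, -0.003, -1.0]]
wrist_force: [0.6, -0.0, 0.3]
grip_width: 1.0
grasp_force: 0.0
```

play_rows --series '[{"tx": -17,"ty": -10,"tz": 0,"ax": 0,"ay": 0,"az": 0,"gripper": 0},{"tx": 0,"ty": 0,"tz": 0,"ax": 0,"ay": 0,"az": 0,"gripper": 0},{"tx": 0,"ty": 0,"tz": 0,"ax": 0,"ay": 0,"az": 0,"gripper": 0}]'

```text
t: 8.75
tool_pos: [0.4267, -0.1543, 0.327]
tool_rot: [[-0.128, 0.992, -0.002], [0.992, 0.128, 0.002], [0.002, -0.002, -1.0]]
wrist_force: [0.3, 0.5, 0.1]
grip_width: 1.001
grasp_force: 0.0
```

```bash
python3 - <<'E'
from h import *
go(.4280,-.1545,.216,7.4)
E
```

```text
pos [ 0.4267 -0.1543  0.327 ] yaw 7.34 zaxis [-0.0024  0.0018 -1.    ] shift in current axes [ -0.6   1.5 111. ]
az -0.06 shift in turned axes [ -0.4   1.2 111. ]
```

play_rows --series '[{"tx": 0,"ty": 1,"tz": 40,"ax": 0,"ay": 0,"az": 0,"gripper": 0},{"tx": 0,"ty": 0,"tz": 40,"ax": 0,"ay": 0,"az": 0,"gripper": 0},{"tx": 0,"ty": 0,"tz": 31,"ax": 0,"ay": 0,"az": 0,"gripper": 0},{"tx": 0,"ty": 0,"tz": 0,"ax": 0,"ay": 0,"az": 0,"gripper": 0},{"tx": 0,"ty": 0,"tz": 0,"ax": 0,"ay": 0,"az": 0,"gripper": 1},{"tx": 0,"ty": 0,"tz": 0,"ax": 0,"ay": 0,"az": 0,"gripper": 1},{"tx": 0,"ty": 0,"tz": 0,"ax": 0,"ay": 0,"az": 0,"gripper": 1},{"tx": 0,"ty": 0,"tz": 0,"ax": 0,"ay": 0,"az": 0,"gripper": 1}]'

```text
t: 9.55
tool_pos: [0.4288, -0.1545, 0.2194]
tool_rot: [[-0.129, 0.992, 0.002], [0.992, 0.129, -0.001], [-0.002, 0.002, -1.0]]
wrist_force: [-4.5, -1.2, 4.5]
grip_width: 0.329
grasp_force: 3.2
```

play_rows --series '[{"tx": 0,"ty": 0,"tz": 0,"ax": 0,"ay": 0,"az": 0,"gripper": 1},{"tx": 0,"ty": 0,"tz": 0,"ax": 0,"ay": 0,"az": 0,"gripper": 1}]'

```text
t: 9.75
tool_pos: [0.4287, -0.1547, 0.2194]
tool_rot: [[-0.129, 0.992, 0.002], [0.992, 0.129, -0.001], [-0.001, 0.002, -1.0]]
wrist_force: [-2.4, 0.6, 6.3]
grip_width: 0.314
grasp_force: 58.4
```

play_rows --series '[{"tx": 0,"ty": 0,"tz": -40,"ax": 0,"ay": 0,"az": 0,"gripper": 1},{"tx": 10,"ty": 42,"tz": 0,"ax": 0,"ay": 0,"az": 0,"gripper": 1},{"tx": 20,"ty": 43,"tz": 0,"ax": 0,"ay": 0,"az": 0,"gripper": 1},{"tx": 20,"ty": 43,"tz": 0,"ax": 0,"ay": 0,"az": 0,"gripper": 1},{"tx": 30,"ty": 40,"tz": 0,"ax": 0,"ay": 0,"az": 0,"gripper": 1},{"tx": 0,"ty": 0,"tz": 0,"ax": 0,"ay": 0,"az": 0,"gripper": 1},{"tx": 0,"ty": 0,"tz": 0,"ax": 0,"ay": 0,"az": 0,"gripper": 1}]'

```text
t: 10.45
tool_pos: [0.5845, -0.0523, 0.2566]
tool_rot: [[-0.131, 0.991, -0.002], [0.991, 0.131, 0.0], [0.0, -0.002, -1.0]]
wrist_force: [-1.0, -0.6, -4.3]
grip_width: 0.316
grasp_force: 61.3
```

```bash
python3 - <<'E'
from h import *
rail(-.085,0,.220);print(r.get_state()['grasp_force'])
E
```

```text
pos [ 0.5845 -0.0523  0.2566] yaw 7.53 zaxis [-2.4e-03  2.0e-04 -1.0e+00] shift in current axes [-2.2  1.3 36.5]
az 0.13 shift in turned axes [-2.1  1.2 36.6]
61.316925287246704
```

play_rows --series '[{"tx": 0,"ty": 1,"tz": 20,"ax": 0,"ay": 0,"az": 0,"gripper": 1},{"tx": 0,"ty": 0,"tz": 15,"ax": 0,"ay": 0,"az": 0,"gripper": 1},{"tx": 0,"ty": 0,"tz": 0,"ax": 0,"ay": 0,"az": 0,"gripper": 1},{"tx": 25,"ty": 0,"tz": 0,"ax": 0,"ay": 0,"az": 0,"gripper": 1},{"tx": 25,"ty": 0,"tz": 0,"ax": 0,"ay": 0,"az": 0,"gripper": 1},{"tx": 25,"ty": 0,"tz": 0,"ax": 0,"ay": 0,"az": 0,"gripper": 1},{"tx": 25,"ty": 0,"tz": 0,"ax": 0,"ay": 0,"az": 0,"gripper": 1},{"tx": 25,"ty": 0,"tz": 0,"ax": 0,"ay": 0,"az": 0,"gripper": 1}]'

```text
t: 11.25
tool_pos: [0.5686, 0.071, 0.2228]
tool_rot: [[-0.128, 0.992, -0.001], [0.992, 0.128, -0.0], [-0.0, -0.001, -1.0]]
wrist_force: [-0.1, 0.1, -4.0]
grip_width: 0.314
grasp_force: 61.7
```

```bash
python3 - <<'E'
from h import *
rail(.158,0,.2195);print(r.get_state()['wrist_force'])
E
```

```text
pos [0.5686 0.071  0.2228] yaw 7.35 zaxis [-6.e-04 -2.e-04 -1.e+00] shift in current axes [116.5   0.9   3.2]
az -0.05 shift in turned axes [116.5   1.    3.3]
[-0.12689571  0.12813802 -4.04103394]
```

play_rows --series '[{"tx": 35,"ty": 0.5,"tz": 1,"ax": 0,"ay": 0,"az": 0,"gripper": 1},{"tx": 35,"ty": 0.5,"tz": 0,"ax": 0,"ay": 0,"az": 0,"gripper": 1},{"tx": 28,"ty": 0,"tz": 0,"ax": 0,"ay": 0,"az": 0,"gripper": 1},{"tx": 12,"ty": 0,"tz": 0,"ax": 0,"ay": 0,"az": 0,"gripper": 1},{"tx": 6,"ty": 0,"tz": 2,"ax": 0,"ay": 0,"az": 0,"gripper": 1},{"tx": 0,"ty": 0,"tz": 0,"ax": 0,"ay": 0,"az": 0,"gripper": 1},{"tx": 0,"ty": 0,"tz": 0,"ax": 0,"ay": 0,"az": 0,"gripper": 1}]'

```text
t: 11.95
tool_pos: [0.5554, 0.185, 0.2195]
tool_rot: [[-0.128, 0.992, -0.001], [0.992, 0.128, -0.0], [-0.0, -0.001, -1.0]]
wrist_force: [0.9, 0.5, -4.8]
grip_width: 0.311
grasp_force: 61.8
```

play_rows --series '[{"tx": 0,"ty": 0,"tz": 0,"ax": 0,"ay": 0,"az": 0,"gripper": 0.3},{"tx": 0,"ty": 0,"tz": 0,"ax": 0,"ay": 0,"az": 0,"gripper": 0.3},{"tx": 0,"ty": 0,"tz": 0,"ax": 0,"ay": 0,"az": 0,"gripper": 0.1},{"tx": 0,"ty": 0,"tz": 0,"ax": 0,"ay": 0,"az": 0,"gripper": 0},{"tx": 0,"ty": 0,"tz": -45,"ax": 0,"ay": 0,"az": 0,"gripper": 0},{"tx": 0,"ty": 0,"tz": -45,"ax": 0,"ay": 0,"az": 0,"gripper": 0},{"tx": 0,"ty": 0,"tz": -20,"ax": 0,"ay": 0,"az": 0,"gripper": 0},{"tx": 0,"ty": 0,"tz": 0,"ax": 0,"ay": 0,"az": 0,"gripper": 0}]'

```text
t: 12.75
tool_pos: [0.5567, 0.1863, 0.3351]
tool_rot: [[-0.129, 0.992, 0.009], [0.992, 0.129, 0.002], [0.001, 0.009, -1.0]]
wrist_force: [0.0, 0.3, -0.2]
grip_width: 0.997
grasp_force: 0.0
```

```bash
python3 - <<'E'
from h import *
c=bases(); save(c,'top2.png')
go(.4265,-.264,.34,7.4)
E
```

```text
base x 0.5425 y -0.197 [  64   65 2348]
base x 0.5405 y -0.321 [  64   65 2224]
base x 0.419 y -0.362 [  52   56 1563]
base x 0.406 y -0.2975 [  55   58 1624]
pos [0.5559 0.1861 0.332 ] yaw 7.42 zaxis [ 0.0044  0.001  -1.    ] shift in current axes [-429.6 -186.4   -9. ]
az 0.02 shift in turned axes [-429.7 -186.3   -8. ]
```

The blue tamper E was knocked aside; it now stands at (0.406,-0.2975). Retargeting.

play_rows --series '[{"tx": -45,"ty": -20,"tz": 0,"ax": 0,"ay": 0,"az": 0,"gripper": 0},{"tx": -45,"ty": -20,"tz": 0,"ax": 0,"ay": 0,"az": 0,"gripper": 0},{"tx": -45,"ty": -20,"tz": 0,"ax": 0,"ay": 0,"az": 0,"gripper": 0},{"tx": -45,"ty": -20,"tz": 0,"ax": 0,"ay": 0,"az": 0,"gripper": 0},{"tx": -45,"ty": -20,"tz": 0,"ax": 0,"ay": 0,"az": 0,"gripper": 0},{"tx": -45,"ty": -20,"tz": 0,"ax": 0,"ay": 0,"az": 0,"gripper": 0},{"tx": -45,"ty": -20,"tz": 0,"ax": 0,"ay": 0,"az": 0,"gripper": 0},{"tx": -45,"ty": -20,"tz": 0,"ax": 0,"ay": 0,"az": 0,"gripper": 0}]'

```text
t: 13.6
tool_pos: [0.4416, -0.193, 0.3274]
tool_rot: [[-0.129, 0.992, -0.003], [0.992, 0.129, 0.002], [0.002, -0.003, -1.0]]
wrist_force: [0.9, -1.2, -0.8]
grip_width: 1.002
grasp_force: 0.0
```

play_rows --series '[{"tx": -45,"ty": -20,"tz": 0,"ax": 0,"ay": 0,"az": 0,"gripper": 0},{"tx": -45,"ty": -20,"tz": 0,"ax": 0,"ay": 0,"az": 0,"gripper": 0},{"tx": -10,"ty": -11,"tz": 0,"ax": 0,"ay": 0,"az": 0,"gripper": 0},{"tx": 0,"ty": 0,"tz": 0,"ax": 0,"ay": 0,"az": 0,"gripper": 0},{"tx": 0,"ty": 0,"tz": 0,"ax": 0,"ay": 0,"az": 0,"gripper": 0}]'

```text
t: 14.1
tool_pos: [0.4053, -0.2966, 0.3282]
tool_rot: [[-0.129, 0.992, -0.002], [0.992, 0.129, 0.002], [0.003, -0.001, -1.0]]
wrist_force: [-0.4, 0.3, 0.2]
grip_width: 1.004
grasp_force: 0.0
```

```bash
python3 - <<'E'
from h import *
c=bases();go(.4055,-.297,.216,7.4)
c=cam('wrist'); save(c,'w4.png')
E
```

```text
base x 0.6985 y -0.393 [  94   43 2972]
base x 0.5425 y -0.197 [  64   65 2332]
base x 0.5405 y -0.321 [  64   65 2229]
base x 0.41 y -0.293 [  46   50 1188]
pos [ 0.4056 -0.2962  0.3286] yaw 7.47 zaxis [-0.0012  0.0018 -1.    ] shift in current axes [-1.000e+00 -1.000e-01  1.126e+02]
az 0.07 shift in turned axes [ -0.8  -0.2 112.6]
```

View pics/w4.png

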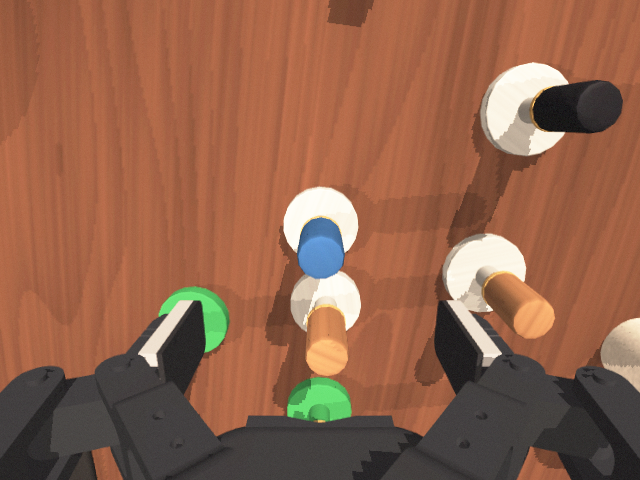

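The wrist view shows blue E at (320,235), centred. Brown F is just behind it at (326,330) and the finger paths are clear. Grasping.

play_rows --series '[{"tx": -1,"ty": 0,"tz": 40,"ax": 0,"ay": 0,"az": 0,"gripper": 0},{"tx": 0,"ty": 0,"tz": 40,"ax": 0,"ay": 0,"az": 0,"gripper": 0},{"tx": 0,"ty": 0,"tz": 32,"ax": 0,"ay": 0,"az": 0,"gripper": 0},{"tx": 0,"ty": 0,"tz": 0,"ax": 0,"ay": 0,"az": 0,"gripper": 0},{"tx": 0,"ty": 0,"tz": 0,"ax": 0,"ay": 0,"az": 0,"gripper": 1},{"tx": 0,"ty": 0,"tz": 0,"ax": 0,"ay": 0,"az": 0,"gripper": 1},{"tx": 0,"ty": 0,"tz": 0,"ax": 0,"ay": 0,"az": 0,"gripper": 1},{"tx": 0,"ty": 0,"tz": 0,"ax": 0,"ay": 0,"az": 0,"gripper": 1}]'

```text
t: 15.0
tool_pos: [0.4062, -0.2988, 0.2196]
tool_rot: [[-0.129, 0.992, 0.002], [0.992, 0.129, -0.002], [-0.003, 0.002, -1.0]]
wrist_force: [0.1, 0.6, 2.3]
grip_width: 0.333
grasp_force: 1.6
```

play_rows --series '[{"tx": 0,"ty": 0,"tz": 0,"ax": 0,"ay": 0,"az": 0,"gripper": 1},{"tx": 0,"ty": 0,"tz": 0,"ax": 0,"ay": 0,"az": 0,"gripper": 1}]'

```text
t: 15.2
tool_pos: [0.4062, -0.299, 0.2197]
tool_rot: [[-0.129, 0.992, 0.002], [0.992, 0.129, -0.002], [-0.002, 0.002, -1.0]]
wrist_force: [-1.5, 0.9, 7.0]
grip_width: 0.311
grasp_force: 58.6
```

play_rows --series '[{"tx": 0,"ty": 0,"tz": -40,"ax": 0,"ay": 0,"az": 0,"gripper": 1},{"tx": 0,"ty": 0,"tz": -45,"ax": 0,"ay": 0,"az": 0,"gripper": 1},{"tx": 0,"ty": 0,"tz": -35,"ax": 0,"ay": 0,"az": 0,"gripper": 1},{"tx": 30,"ty": 30,"tz": 0,"ax": 0,"ay": 0,"az": 0,"gripper": 1},{"tx": 30,"ty": 30,"tz": 0,"ax": 0,"ay": 0,"az": 0,"gripper": 1},{"tx": 30,"ty": 30,"tz": 0,"ax": 0,"ay": 0,"az": 0,"gripper": 1},{"tx": 30,"ty": 30,"tz": 0,"ax": 0,"ay": 0,"az": 0,"gripper": 1},{"tx": 30,"ty": 30,"tz": 0,"ax": 0,"ay": 0,"az": 0,"gripper": 1}]'

```text
t: 16.0
tool_pos: [0.5354, -0.1287, 0.3373]
tool_rot: [[-0.129, 0.992, -0.001], [0.992, 0.129, 0.0], [0.0, -0.001, -1.0]]
wrist_force: [0.8, -1.1, -3.5]
grip_width: 0.31
grasp_force: 60.5
```

play_rows --series '[{"tx": 30,"ty": 30,"tz": 0,"ax": 0,"ay": 0,"az": 0,"gripper": 1},{"tx": 36,"ty": 30,"tz": 0,"ax": 0,"ay": 0,"az": 0,"gripper": 1},{"tx": 0,"ty": 0,"tz": 40,"ax": 0,"ay": 0,"az": 0,"gripper": 1},{"tx": 0,"ty": 0,"tz": 40,"ax": 0,"ay": 0,"az": 0,"gripper": 1},{"tx": 0,"ty": 0,"tz": 0,"ax": 0,"ay": 0,"az": 0,"gripper": 1},{"tx": 0,"ty": 0,"tz": 0,"ax": 0,"ay": 0,"az": 0,"gripper": 1}]'

```text
t: 16.6
tool_pos: [0.5854, -0.0571, 0.2568]
tool_rot: [[-0.129, 0.992, -0.003], [0.992, 0.129, 0.001], [0.001, -0.003, -1.0]]
wrist_force: [-0.1, -0.5, -2.3]
grip_width: 0.314
grasp_force: 60.5
```

```bash
python3 - <<'E'
from h import *
rail(-.085,0,.220);print(r.get_state()['grasp_force'])
E
```

```text
pos [ 0.5854 -0.0571  0.2568] yaw 7.4 zaxis [-2.9e-03  6.0e-04 -1.0e+00] shift in current axes [ 2.7  1.  36.8]
az 0.0 shift in turned axes [ 2.7  0.9 36.8]
60.538387298583984
```

play_rows --series '[{"tx": 0,"ty": 1,"tz": 20,"ax": 0,"ay": 0,"az": 0,"gripper": 1},{"tx": 0,"ty": 0,"tz": 15,"ax": 0,"ay": 0,"az": 0,"gripper": 1},{"tx": 0,"ty": 0,"tz": 0,"ax": 0,"ay": 0,"az": 0,"gripper": 1},{"tx": 28,"ty": 0,"tz": 0,"ax": 0,"ay": 0,"az": 0,"gripper": 1},{"tx": 25,"ty": 0,"tz": 0,"ax": 0,"ay": 0,"az": 0,"gripper": 1},{"tx": 25,"ty": 0,"tz": 0,"ax": 0,"ay": 0,"az": 0,"gripper": 1},{"tx": 25,"ty": 0,"tz": 0,"ax": 0,"ay": 0,"az": 0,"gripper": 1},{"tx": 25,"ty": 0,"tz": 0,"ax": 0,"ay": 0,"az": 0,"gripper": 1}]'

```text
t: 17.4
tool_pos: [0.5708, 0.0707, 0.2246]
tool_rot: [[-0.129, 0.992, 0.002], [0.992, 0.129, 0.0], [-0.0, 0.002, -1.0]]
wrist_force: [-0.3, -0.1, -3.7]
grip_width: 0.311
grasp_force: 60.7
```

```bash
python3 - <<'E'
from h import *
rail(.100,0,.2197);print(r.get_state()['wrist_force'])
E
```

```text
pos [0.5708 0.0707 0.2246] yaw 7.39 zaxis [ 2.4e-03  1.0e-04 -1.0e+00] shift in current axes [59.1 -1.2  4.9]
az -0.01 shift in turned axes [59.1 -1.1  4.9]
[-0.28287502 -0.09460418 -3.6929537 ]
```

play_rows --series '[{"tx": 0,"ty": -1,"tz": 3,"ax": 0,"ay": 0,"az": 0,"gripper": 1},{"tx": 25,"ty": 0,"tz": 0,"ax": 0,"ay": 0,"az": 0,"gripper": 1},{"tx": 20,"ty": 0,"tz": 0,"ax": 0,"ay": 0,"az": 0,"gripper": 1},{"tx": 10,"ty": 0,"tz": 0,"ax": 0,"ay": 0,"az": 0,"gripper": 1},{"tx": 5,"ty": 0,"tz": 2,"ax": 0,"ay": 0,"az": 0,"gripper": 1},{"tx": 0,"ty": 0,"tz": 0,"ax": 0,"ay": 0,"az": 0,"gripper": 1},{"tx": 0,"ty": 0,"tz": 0,"ax": 0,"ay": 0,"az": 0,"gripper": 1}]'

```text
t: 18.1
tool_pos: [0.5626, 0.1286, 0.2197]
tool_rot: [[-0.129, 0.992, 0.002], [0.992, 0.129, -0.001], [-0.001, 0.002, -1.0]]
wrist_force: [-3.3, -1.7, 5.7]
grip_width: 0.316
grasp_force: 61.7
```

play_rows --series '[{"tx": 0,"ty": 0,"tz": 0,"ax": 0,"ay": 0,"az": 0,"gripper": 0.3},{"tx": 0,"ty": 0,"tz": 0,"ax": 0,"ay": 0,"az": 0,"gripper": 0.3},{"tx": 0,"ty": 0,"tz": 0,"ax": 0,"ay": 0,"az": 0,"gripper": 0.1},{"tx": 0,"ty": 0,"tz": 0,"ax": 0,"ay": 0,"az": 0,"gripper": 0},{"tx": 0,"ty": 0,"tz": -45,"ax": 0,"ay": 0,"az": 0,"gripper": 0},{"tx": 0,"ty": 0,"tz": -45,"ax": 0,"ay": 0,"az": 0,"gripper": 0},{"tx": 0,"ty": 0,"tz": -20,"ax": 0,"ay": 0,"az": 0,"gripper": 0},{"tx": 0,"ty": 0,"tz": 0,"ax": 0,"ay": 0,"az": 0,"gripper": 0}]'

```text
t: 18.9
tool_pos: [0.563, 0.1295, 0.3326]
tool_rot: [[-0.129, 0.992, 0.009], [0.992, 0.129, 0.001], [0.0, 0.009, -1.0]]
wrist_force: [0.4, 0.2, 0.3]
grip_width: 1.004
grasp_force: 0.0
```

```bash
python3 - <<'E'
from h import *
c=bases(); save(c,'top3.png')
go(.4185,-.3625,.34,7.4)
E
```

```text
base x 0.5425 y -0.197 [  64   65 2288]
base x 0.5405 y -0.321 [  64   65 2224]
base x 0.419 y -0.36 [  52   56 1570]
pos [0.5622 0.1294 0.3297] yaw 7.42 zaxis [ 4.e-03  6.e-04 -1.e+00] shift in current axes [-469.2 -206.   -11.2]
az 0.02 shift in turned axes [-469.3 -205.9  -10.3]
```

play_rows --series '[{"tx": -45,"ty": -20,"tz": 0,"ax": 0,"ay": 0,"az": 0,"gripper": 0},{"tx": -45,"ty": -20,"tz": 0,"ax": 0,"ay": 0,"az": 0,"gripper": 0},{"tx": -45,"ty": -20,"tz": 0,"ax": 0,"ay": 0,"az": 0,"gripper": 0},{"tx": -45,"ty": -20,"tz": 0,"ax": 0,"ay": 0,"az": 0,"gripper": 0},{"tx": -45,"ty": -20,"tz": 0,"ax": 0,"ay": 0,"az": 0,"gripper": 0},{"tx": -45,"ty": -20,"tz": 0,"ax": 0,"ay": 0,"az": 0,"gripper": 0},{"tx": -45,"ty": -20,"tz": 0,"ax": 0,"ay": 0,"az": 0,"gripper": 0},{"tx": -45,"ty": -20,"tz": 0,"ax": 0,"ay": 0,"az": 0,"gripper": 0}]'

```text
t: 19.75
tool_pos: [0.448, -0.2496, 0.3252]
tool_rot: [[-0.129, 0.992, -0.003], [0.992, 0.129, 0.002], [0.003, -0.003, -1.0]]
wrist_force: [0.2, -1.1, 1.1]
grip_width: 1.002
grasp_force: 0.0
```

play_rows --series '[{"tx": -45,"ty": -20,"tz": 0,"ax": 0,"ay": 0,"az": 0,"gripper": 0},{"tx": -45,"ty": -20,"tz": 0,"ax": 0,"ay": 0,"az": 0,"gripper": 0},{"tx": -19,"ty": -6,"tz": 0,"ax": 0,"ay": 0,"az": 0,"gripper": 0},{"tx": 0,"ty": 0,"tz": 0,"ax": 0,"ay": 0,"az": 0,"gripper": 0},{"tx": 0,"ty": 0,"tz": 0,"ax": 0,"ay": 0,"az": 0,"gripper": 0}]'

```text
t: 20.25
tool_pos: [0.4178, -0.3617, 0.3259]
tool_rot: [[-0.129, 0.992, -0.002], [0.992, 0.129, 0.003], [0.003, -0.002, -1.0]]
wrist_force: [1.2, 0.8, -0.2]
grip_width: 1.003
grasp_force: 0.0
```

```bash
python3 - <<'E'
from h import *
go(.4185,-.3625,.216,7.4)
c=cam('wrist'); save(c,'w5.png')
E
```

```text
pos [ 0.4178 -0.3617  0.3259] yaw 7.39 zaxis [-0.0019  0.0029 -1.    ] shift in current axes [ -1.2   0.7 109.9]
az -0.01 shift in turned axes [ -0.9   0.6 109.9]
```

View pics/w5.png

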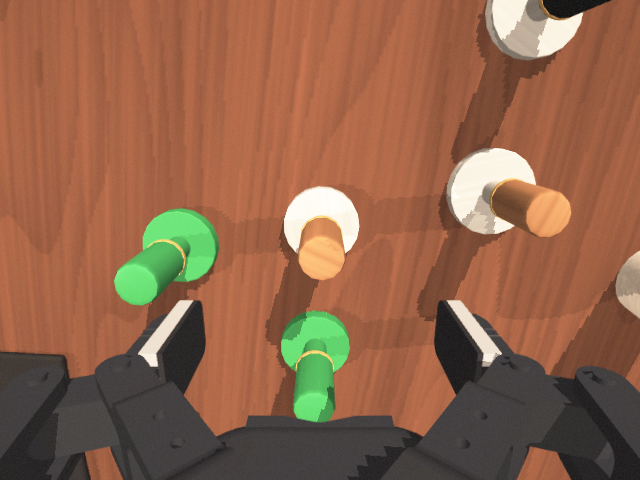

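The wrist view shows brown F at (321,235), centred. The greens are at (180,245) and (315,345), clear of the fingers. Grasping.

play_rows --series '[{"tx": -1,"ty": 0.5,"tz": 40,"ax": 0,"ay": 0,"az": 0,"gripper": 0},{"tx": 0,"ty": 0,"tz": 40,"ax": 0,"ay": 0,"az": 0,"gripper": 0},{"tx": 0,"ty": 0,"tz": 30,"ax": 0,"ay": 0,"az": 0,"gripper": 0},{"tx": 0,"ty": 0,"tz": 0,"ax": 0,"ay": 0,"az": 0,"gripper": 0},{"tx": 0,"ty": 0,"tz": 0,"ax": 0,"ay": 0,"az": 0,"gripper": 1},{"tx": 0,"ty": 0,"tz": 0,"ax": 0,"ay": 0,"az": 0,"gripper": 1},{"tx": 0,"ty": 0,"tz": 0,"ax": 0,"ay": 0,"az": 0,"gripper": 1},{"tx": 0,"ty": 0,"tz": 0,"ax": 0,"ay": 0,"az": 0,"gripper": 1}]'

```text
t: 21.1
tool_pos: [0.4191, -0.3637, 0.2197]
tool_rot: [[-0.129, 0.992, 0.002], [0.992, 0.129, -0.002], [-0.003, 0.002, -1.0]]
wrist_force: [-7.3, -0.8, 4.3]
grip_width: 0.334
grasp_force: 2.9
```

play_rows --series '[{"tx": 0,"ty": 0,"tz": 0,"ax": 0,"ay": 0,"az": 0,"gripper": 1},{"tx": 0,"ty": 0,"tz": 0,"ax": 0,"ay": 0,"az": 0,"gripper": 1}]'

```text
t: 21.3
tool_pos: [0.419, -0.3639, 0.2197]
tool_rot: [[-0.129, 0.992, 0.002], [0.992, 0.129, -0.002], [-0.002, 0.001, -1.0]]
wrist_force: [-2.3, 0.0, 6.4]
grip_width: 0.314
grasp_force: 58.5
```

play_rows --series '[{"tx": 0,"ty": 0,"tz": -40,"ax": 0,"ay": 0,"az": 0,"gripper": 1},{"tx": 0,"ty": 0,"tz": -45,"ax": 0,"ay": 0,"az": 0,"gripper": 1},{"tx": 0,"ty": 0,"tz": -35,"ax": 0,"ay": 0,"az": 0,"gripper": 1},{"tx": 35,"ty": 26,"tz": 0,"ax": 0,"ay": 0,"az": 0,"gripper": 1},{"tx": 35,"ty": 26,"tz": 0,"ax": 0,"ay": 0,"az": 0,"gripper": 1},{"tx": 35,"ty": 26,"tz": 0,"ax": 0,"ay": 0,"az": 0,"gripper": 1},{"tx": 35,"ty": 26,"tz": 0,"ax": 0,"ay": 0,"az": 0,"gripper": 1},{"tx": 35,"ty": 26,"tz": 0,"ax": 0,"ay": 0,"az": 0,"gripper": 1}]'

```text
t: 22.1
tool_pos: [0.5249, -0.1712, 0.3367]
tool_rot: [[-0.129, 0.992, -0.001], [0.992, 0.129, 0.001], [0.001, -0.001, -1.0]]
wrist_force: [0.8, -0.7, -4.9]
grip_width: 0.314
grasp_force: 60.6
```

play_rows --series '[{"tx": 35,"ty": 26,"tz": 0,"ax": 0,"ay": 0,"az": 0,"gripper": 1},{"tx": 35,"ty": 26,"tz": 0,"ax": 0,"ay": 0,"az": 0,"gripper": 1},{"tx": 38,"ty": 25,"tz": 0,"ax": 0,"ay": 0,"az": 0,"gripper": 1},{"tx": 0,"ty": 0,"tz": 40,"ax": 0,"ay": 0,"az": 0,"gripper": 1},{"tx": 0,"ty": 0,"tz": 40,"ax": 0,"ay": 0,"az": 0,"gripper": 1},{"tx": 0,"ty": 0,"tz": 0,"ax": 0,"ay": 0,"az": 0,"gripper": 1},{"tx": 0,"ty": 0,"tz": 0,"ax": 0,"ay": 0,"az": 0,"gripper": 1}]'

```text
t: 22.8
tool_pos: [0.5866, -0.0559, 0.2563]
tool_rot: [[-0.129, 0.992, -0.004], [0.992, 0.129, 0.001], [0.001, -0.003, -1.0]]
wrist_force: [0.8, 1.2, -3.1]
grip_width: 0.308
grasp_force: 60.7
```

```bash
python3 - <<'E'
from h import *
rail(-.085,0,.221);print(r.get_state()['grasp_force'])
E
```

```text
pos [ 0.5866 -0.0559  0.2563] yaw 7.41 zaxis [-3.6e-03  7.0e-04 -1.0e+00] shift in current axes [ 1.6 -0.3 35.3]
az 0.01 shift in turned axes [ 1.6 -0.5 35.3]
60.687854290008545
```

play_rows --series '[{"tx": 0,"ty": 0,"tz": 20,"ax": 0,"ay": 0,"az": 0,"gripper": 1},{"tx": 0,"ty": 0,"tz": 16,"ax": 0,"ay": 0,"az": 0,"gripper": 1},{"tx": 0,"ty": 0,"tz": 0,"ax": 0,"ay": 0,"az": 0,"gripper": 1},{"tx": 25,"ty": 0,"tz": 0,"ax": 0,"ay": 0,"az": 0,"gripper": 1},{"tx": 25,"ty": 0,"tz": 0,"ax": 0,"ay": 0,"az": 0,"gripper": 1},{"tx": 25,"ty": 0,"tz": 0,"ax": 0,"ay": 0,"az": 0,"gripper": 1},{"tx": 25,"ty": 0,"tz": 0,"ax": 0,"ay": 0,"az": 0,"gripper": 1},{"tx": 20,"ty": 0,"tz": 0,"ax": 0,"ay": 0,"az": 0,"gripper": 1}]'

```text
t: 23.6
tool_pos: [0.5722, 0.0641, 0.2234]
tool_rot: [[-0.129, 0.992, 0.002], [0.992, 0.129, 0.0], [-0.0, 0.002, -1.0]]
wrist_force: [0.2, 0.5, -4.5]
grip_width: 0.313
grasp_force: 60.9
```

```bash
python3 - <<'E'
from h import *
rail(.043,0,.2197);print(r.get_state()['wrist_force'])
E
```

```text
pos [0.5722 0.0641 0.2234] yaw 7.42 zaxis [ 2.2e-03  3.0e-04 -1.0e+00] shift in current axes [ 8.8 -1.6  3.7]
az 0.02 shift in turned axes [ 8.8 -1.6  3.7]
[ 0.19401251  0.51908669 -4.54600789]
```

play_rows --series '[{"tx": 0,"ty": -1,"tz": 2,"ax": 0,"ay": 0,"az": 0,"gripper": 1},{"tx": 5,"ty": 0,"tz": 0,"ax": 0,"ay": 0,"az": 0,"gripper": 1},{"tx": 4,"ty": 0,"tz": 2,"ax": 0,"ay": 0,"az": 0,"gripper": 1},{"tx": 0,"ty": 0,"tz": 0,"ax": 0,"ay": 0,"az": 0,"gripper": 1},{"tx": 0,"ty": 0,"tz": 0,"ax": 0,"ay": 0,"az": 0,"gripper": 1}]'

```text
t: 24.1
tool_pos: [0.5706, 0.0711, 0.2198]
tool_rot: [[-0.129, 0.992, 0.002], [0.992, 0.129, -0.001], [-0.001, 0.002, -1.0]]
wrist_force: [-4.3, -2.2, 6.2]
grip_width: 0.31
grasp_force: 61.8
```

play_rows --series '[{"tx": 0,"ty": 0,"tz": 0,"ax": 0,"ay": 0,"az": 0,"gripper": 0.3},{"tx": 0,"ty": 0,"tz": 0,"ax": 0,"ay": 0,"az": 0,"gripper": 0.3},{"tx": 0,"ty": 0,"tz": 0,"ax": 0,"ay": 0,"az": 0,"gripper": 0.1},{"tx": 0,"ty": 0,"tz": 0,"ax": 0,"ay": 0,"az": 0,"gripper": 0},{"tx": 0,"ty": 0,"tz": -45,"ax": 0,"ay": 0,"az": 0,"gripper": 0},{"tx": 0,"ty": 0,"tz": -45,"ax": 0,"ay": 0,"az": 0,"gripper": 0},{"tx": 0,"ty": 0,"tz": -20,"ax": 0,"ay": 0,"az": 0,"gripper": 0},{"tx": 0,"ty": 0,"tz": 0,"ax": 0,"ay": 0,"az": 0,"gripper": 0}]'

```text
t: 24.9
tool_pos: [0.571, 0.072, 0.3326]
tool_rot: [[-0.129, 0.992, 0.009], [0.992, 0.129, 0.0], [-0.001, 0.009, -1.0]]
wrist_force: [-0.8, 0.0, -0.4]
grip_width: 0.999
grasp_force: 0.0
```

```bash
python3 - <<'E'
from h import *
c=bases(); save(c,'top4.png')
go(.542,-.1965,.34,7.4)
E
```

```text
base x 0.5425 y -0.197 [  64   65 2259]
base x 0.5405 y -0.321 [  64   65 2187]
pos [0.5702 0.072  0.3296] yaw 7.42 zaxis [ 4.e-03  2.e-04 -1.e+00] shift in current axes [-262.6  -62.6  -10.5]
az 0.02 shift in turned axes [-262.6  -62.6  -10.4]
```

View pics/top4.png

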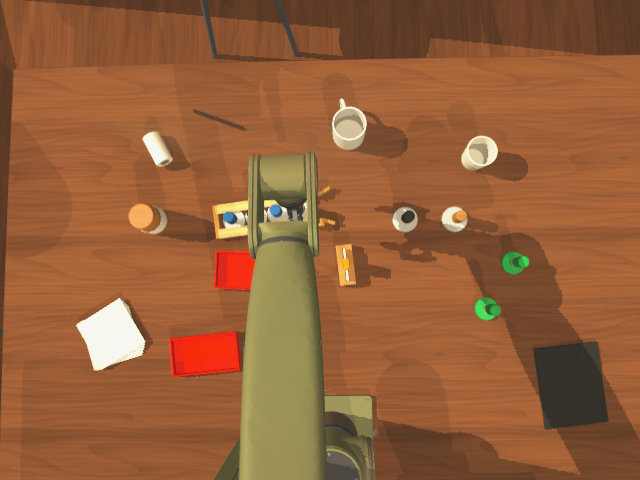

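The fitting tampers are in the rail (blue at (230,220), blue at (277,212), the rest under the arm). The two wide ones at (404,220) and (455,219) remain. Going for black.

play_rows --series '[{"tx": -44,"ty": -10.5,"tz": 0,"ax": 0,"ay": 0,"az": 0,"gripper": 0},{"tx": -44,"ty": -10.5,"tz": 0,"ax": 0,"ay": 0,"az": 0,"gripper": 0},{"tx": -44,"ty": -10.5,"tz": 0,"ax": 0,"ay": 0,"az": 0,"gripper": 0},{"tx": -44,"ty": -10.5,"tz": 0,"ax": 0,"ay": 0,"az": 0,"gripper": 0},{"tx": -44,"ty": -10.5,"tz": 0,"ax": 0,"ay": 0,"az": 0,"gripper": 0},{"tx": -43,"ty": -10,"tz": 0,"ax": 0,"ay": 0,"az": 0,"gripper": 0},{"tx": 0,"ty": 0,"tz": 0,"ax": 0,"ay": 0,"az": 0,"gripper": 0},{"tx": 0,"ty": 0,"tz": 0,"ax": 0,"ay": 0,"az": 0,"gripper": 0}]'

```text
t: 25.75
tool_pos: [0.541, -0.1975, 0.3253]
tool_rot: [[-0.127, 0.992, -0.003], [0.992, 0.127, 0.002], [0.003, -0.003, -1.0]]
wrist_force: [-0.3, 0.7, -0.2]
grip_width: 1.001
grasp_force: 0.0
```

```bash
python3 - <<'E'
from h import *
go(.542,-.1965,.216,7.4)
E
```

```text
pos [ 0.541  -0.1975  0.3253] yaw 7.29 zaxis [-0.0035  0.0022 -1.    ] shift in current axes [  0.6   1.5 109.3]
az -0.11 shift in turned axes [  0.9   1.2 109.3]
```

play_rows --series '[{"tx": 1,"ty": 1.5,"tz": 40,"ax": 0,"ay": 0,"az": 0,"gripper": 0},{"tx": 0,"ty": 0,"tz": 40,"ax": 0,"ay": 0,"az": 0,"gripper": 0},{"tx": 0,"ty": 0,"tz": 29,"ax": 0,"ay": 0,"az": 0,"gripper": 0},{"tx": 0,"ty": 0,"tz": 0,"ax": 0,"ay": 0,"az": 0,"gripper": 0},{"tx": 0,"ty": 0,"tz": 0,"ax": 0,"ay": 0,"az": 0,"gripper": 1},{"tx": 0,"ty": 0,"tz": 0,"ax": 0,"ay": 0,"az": 0,"gripper": 1},{"tx": 0,"ty": 0,"tz": 0,"ax": 0,"ay": 0,"az": 0,"gripper": 1},{"tx": 0,"ty": 0,"tz": 0,"ax": 0,"ay": 0,"az": 0,"gripper": 1}]'

```text
t: 26.55
tool_pos: [0.5435, -0.196, 0.2206]
tool_rot: [[-0.129, 0.992, 0.002], [0.992, 0.129, -0.001], [-0.002, 0.001, -1.0]]
wrist_force: [-6.5, -0.4, 6.9]
grip_width: 0.329
grasp_force: 4.9
```

play_rows --series '[{"tx": 0,"ty": 0,"tz": 0,"ax": 0,"ay": 0,"az": 0,"gripper": 1},{"tx": 0,"ty": 0,"tz": 0,"ax": 0,"ay": 0,"az": 0,"gripper": 1}]'

```text
t: 26.75
tool_pos: [0.5434, -0.1962, 0.2205]
tool_rot: [[-0.129, 0.992, 0.001], [0.992, 0.129, -0.001], [-0.001, 0.001, -1.0]]
wrist_force: [-2.9, -0.2, 6.0]
grip_width: 0.316
grasp_force: 58.2
```

play_rows --series '[{"tx": 0,"ty": 0,"tz": -40,"ax": 0,"ay": 0,"az": 0,"gripper": 1},{"tx": 0,"ty": 0,"tz": -45,"ax": 0,"ay": 0,"az": 0,"gripper": 1},{"tx": 0,"ty": 0,"tz": -35,"ax": 0,"ay": 0,"az": 0,"gripper": 1},{"tx": 45,"ty": -6.5,"tz": 0,"ax": 0,"ay": 0,"az": 0,"gripper": 1},{"tx": 45,"ty": -6.5,"tz": 0,"ax": 0,"ay": 0,"az": 0,"gripper": 1},{"tx": 45,"ty": -6.5,"tz": 0,"ax": 0,"ay": 0,"az": 0,"gripper": 1},{"tx": 45,"ty": -6.5,"tz": 0,"ax": 0,"ay": 0,"az": 0,"gripper": 1},{"tx": 45,"ty": -6.5,"tz": 0,"ax": 0,"ay": 0,"az": 0,"gripper": 1}]'

```text
t: 27.55
tool_pos: [0.4804, 0.0246, 0.3377]
tool_rot: [[-0.128, 0.992, -0.001], [0.992, 0.128, 0.0], [0.001, -0.001, -1.0]]
wrist_force: [0.1, 0.2, -4.0]
grip_width: 0.317
grasp_force: 60.0
```

play_rows --series '[{"tx": 45,"ty": -6.5,"tz": 0,"ax": 0,"ay": 0,"az": 0,"gripper": 1},{"tx": 45,"ty": -6.5,"tz": 0,"ax": 0,"ay": 0,"az": 0,"gripper": 1},{"tx": 45,"ty": -6.5,"tz": 0,"ax": 0,"ay": 0,"az": 0,"gripper": 1},{"tx": 45,"ty": -6.5,"tz": 0,"ax": 0,"ay": 0,"az": 0,"gripper": 1},{"tx": 45,"ty": -6.5,"tz": 0,"ax": 0,"ay": 0,"az": 0,"gripper": 1},{"tx": 0,"ty": 0,"tz": 0,"ax": 0,"ay": 0,"az": 0,"gripper": 1},{"tx": 0,"ty": 0,"tz": 0,"ax": 0,"ay": 0,"az": 0,"gripper": 1}]'

```text
t: 28.25
tool_pos: [0.4196, 0.2428, 0.3378]
tool_rot: [[-0.132, 0.991, -0.001], [0.991, 0.132, -0.001], [-0.001, -0.001, -1.0]]
wrist_force: [-0.4, -0.8, -4.3]
grip_width: 0.312
grasp_force: 60.0
```

```bash
python3 - <<'E'
from h import *
go(.420,.241,.2255,7.4); print(r.get_state()['grasp_force'])
E
```

```text
pos [0.4196 0.2428 0.3378] yaw 7.57 zaxis [-0.0013 -0.001  -1.    ] shift in current axes [ -1.8   0.3 112.3]
az 0.17 shift in turned axes [ -1.9   0.2 112.3]
59.95084226131439
```

play_rows --series '[{"tx": -2,"ty": 0,"tz": 40,"ax": 0,"ay": 0,"az": 0,"gripper": 1},{"tx": 0,"ty": 0,"tz": 40,"ax": 0,"ay": 0,"az": 0,"gripper": 1},{"tx": 0,"ty": 0,"tz": 25,"ax": 0,"ay": 0,"az": 0,"gripper": 1},{"tx": 0,"ty": 0,"tz": 7,"ax": 0,"ay": 0,"az": 0,"gripper": 1},{"tx": 0,"ty": 0,"tz": 1,"ax": 0,"ay": 0,"az": 0,"gripper": 1},{"tx": 0,"ty": 0,"tz": 0,"ax": 0,"ay": 0,"az": 0,"gripper": 1}]'

```text
t: 28.85
tool_pos: [0.4213, 0.2392, 0.226]
tool_rot: [[-0.127, 0.992, 0.001], [0.992, 0.127, 0.0], [-0.0, 0.001, -1.0]]
wrist_force: [-0.5, 0.2, -4.2]
grip_width: 0.312
grasp_force: 60.6
```

play_rows --series '[{"tx": 0,"ty": 0,"tz": 0,"ax": 0,"ay": 0,"az": 0,"gripper": 0.3},{"tx": 0,"ty": 0,"tz": 0,"ax": 0,"ay": 0,"az": 0,"gripper": 0.3},{"tx": 0,"ty": 0,"tz": 0,"ax": 0,"ay": 0,"az": 0,"gripper": 0.1},{"tx": 0,"ty": 0,"tz": 0,"ax": 0,"ay": 0,"az": 0,"gripper": 0},{"tx": 0,"ty": 0,"tz": -45,"ax": 0,"ay": 0,"az": 0,"gripper": 0},{"tx": 0,"ty": 0,"tz": -45,"ax": 0,"ay": 0,"az": 0,"gripper": 0},{"tx": 0,"ty": 0,"tz": -20,"ax": 0,"ay": 0,"az": 0,"gripper": 0},{"tx": 0,"ty": 0,"tz": 0,"ax": 0,"ay": 0,"az": 0,"gripper": 0}]'

```text
t: 29.65
tool_pos: [0.4219, 0.2407, 0.3406]
tool_rot: [[-0.129, 0.992, 0.008], [0.992, 0.129, 0.004], [0.002, 0.009, -1.0]]
wrist_force: [0.5, 0.1, -0.0]
grip_width: 1.002
grasp_force: 0.0
```

```bash
python3 - <<'E'
from h import *
c=bases(); save(c,'top5.png')
go(.541,-.3205,.34,7.4)
E
```

```text
base x 0.568 y 0.097 [ 106   48 2116]
base x 0.5405 y -0.321 [  64   65 2229]
pos [0.4212 0.2403 0.3378] yaw 7.43 zaxis [ 0.0041  0.0017 -1.    ] shift in current axes [-571.6   46.3   -2.7]
az 0.03 shift in turned axes [-571.6   46.6   -2.2]
```

play_rows --series '[{"tx": -47,"ty": 4,"tz": 0,"ax": 0,"ay": 0,"az": 0,"gripper": 0},{"tx": -47,"ty": 4,"tz": 0,"ax": 0,"ay": 0,"az": 0,"gripper": 0},{"tx": -47,"ty": 4,"tz": 0,"ax": 0,"ay": 0,"az": 0,"gripper": 0},{"tx": -47,"ty": 4,"tz": 0,"ax": 0,"ay": 0,"az": 0,"gripper": 0},{"tx": -47,"ty": 4,"tz": 0,"ax": 0,"ay": 0,"az": 0,"gripper": 0},{"tx": -47,"ty": 4,"tz": 0,"ax": 0,"ay": 0,"az": 0,"gripper": 0},{"tx": -47,"ty": 4,"tz": 0,"ax": 0,"ay": 0,"az": 0,"gripper": 0},{"tx": -47,"ty": 4,"tz": 0,"ax": 0,"ay": 0,"az": 0,"gripper": 0}]'

```text
t: 30.5
tool_pos: [0.5004, -0.1304, 0.3332]
tool_rot: [[-0.129, 0.992, -0.003], [0.992, 0.129, 0.001], [0.002, -0.003, -1.0]]
wrist_force: [1.6, -0.0, 0.7]
grip_width: 0.996
grasp_force: 0.0
```

play_rows --series '[{"tx": -47,"ty": 4,"tz": 0,"ax": 0,"ay": 0,"az": 0,"gripper": 0},{"tx": -47,"ty": 4,"tz": 0,"ax": 0,"ay": 0,"az": 0,"gripper": 0},{"tx": -47,"ty": 4,"tz": 0,"ax": 0,"ay": 0,"az": 0,"gripper": 0},{"tx": -47,"ty": 2,"tz": 0,"ax": 0,"ay": 0,"az": 0,"gripper": 0},{"tx": -8,"ty": 0,"tz": 0,"ax": 0,"ay": 0,"az": 0,"gripper": 0},{"tx": 0,"ty": 0,"tz": 0,"ax": 0,"ay": 0,"az": 0,"gripper": 0},{"tx": 0,"ty": 0,"tz": 0,"ax": 0,"ay": 0,"az": 0,"gripper": 0}]'

```text
t: 31.2
tool_pos: [0.5398, -0.3202, 0.3338]
tool_rot: [[-0.129, 0.992, -0.003], [0.992, 0.129, 0.002], [0.003, -0.002, -1.0]]
wrist_force: [-0.2, -0.5, -0.3]
grip_width: 1.001
grasp_force: 0.0
```

```bash
python3 - <<'E'
from h import *
go(.541,-.3205,.216,7.4)
E
```

```text
pos [ 0.5398 -0.3202  0.3338] yaw 7.43 zaxis [-0.0025  0.0024 -1.    ] shift in current axes [ -0.8   1.4 117.8]
az 0.03 shift in turned axes [ -0.5   1.1 117.8]
```

play_rows --series '[{"tx": -0.5,"ty": 1,"tz": 40,"ax": 0,"ay": 0,"az": 0,"gripper": 0},{"tx": 0,"ty": 0,"tz": 40,"ax": 0,"ay": 0,"az": 0,"gripper": 0},{"tx": 0,"ty": 0,"tz": 37,"ax": 0,"ay": 0,"az": 0,"gripper": 0},{"tx": 0,"ty": 0,"tz": 0,"ax": 0,"ay": 0,"az": 0,"gripper": 0},{"tx": 0,"ty": 0,"tz": 0,"ax": 0,"ay": 0,"az": 0,"gripper": 1},{"tx": 0,"ty": 0,"tz": 0,"ax": 0,"ay": 0,"az": 0,"gripper": 1},{"tx": 0,"ty": 0,"tz": 0,"ax": 0,"ay": 0,"az": 0,"gripper": 1},{"tx": 0,"ty": 0,"tz": 0,"ax": 0,"ay": 0,"az": 0,"gripper": 1}]'

```text
t: 32.0
tool_pos: [0.5418, -0.322, 0.2212]
tool_rot: [[-0.129, 0.992, 0.002], [0.992, 0.129, -0.002], [-0.002, 0.002, -1.0]]
wrist_force: [-6.1, -0.8, 3.6]
grip_width: 0.328
grasp_force: 3.5
```

play_rows --series '[{"tx": 0,"ty": 0,"tz": 0,"ax": 0,"ay": 0,"az": 0,"gripper": 1},{"tx": 0,"ty": 0,"tz": 0,"ax": 0,"ay": 0,"az": 0,"gripper": 1}]'

```text
t: 32.2
tool_pos: [0.5418, -0.3222, 0.221]
tool_rot: [[-0.129, 0.992, 0.002], [0.992, 0.129, -0.002], [-0.002, 0.002, -1.0]]
wrist_force: [-3.0, 0.8, 7.1]
grip_width: 0.315
grasp_force: 58.3
```

play_rows --series '[{"tx": 0,"ty": 0,"tz": -40,"ax": 0,"ay": 0,"az": 0,"gripper": 1},{"tx": 0,"ty": 0,"tz": -45,"ax": 0,"ay": 0,"az": 0,"gripper": 1},{"tx": 0,"ty": 0,"tz": -35,"ax": 0,"ay": 0,"az": 0,"gripper": 1},{"tx": 45,"ty": -5.6,"tz": 0,"ax": 0,"ay": 0,"az": 0,"gripper": 1},{"tx": 45,"ty": -5.6,"tz": 0,"ax": 0,"ay": 0,"az": 0,"gripper": 1},{"tx": 45,"ty": -5.6,"tz": 0,"ax": 0,"ay": 0,"az": 0,"gripper": 1},{"tx": 45,"ty": -5.6,"tz": 0,"ax": 0,"ay": 0,"az": 0,"gripper": 1},{"tx": 45,"ty": -5.6,"tz": 0,"ax": 0,"ay": 0,"az": 0,"gripper": 1}]'

```text
t: 33.0
tool_pos: [0.4833, -0.1005, 0.3381]
tool_rot: [[-0.128, 0.992, -0.001], [0.992, 0.128, 0.001], [0.001, -0.001, -1.0]]
wrist_force: [1.0, -0.4, -3.6]
grip_width: 0.313
grasp_force: 60.1
```

play_rows --series '[{"tx": 45,"ty": -5.6,"tz": 0,"ax": 0,"ay": 0,"az": 0,"gripper": 1},{"tx": 45,"ty": -5.6,"tz": 0,"ax": 0,"ay": 0,"az": 0,"gripper": 1},{"tx": 45,"ty": -5.6,"tz": 0,"ax": 0,"ay": 0,"az": 0,"gripper": 1},{"tx": 45,"ty": -5.6,"tz": 0,"ax": 0,"ay": 0,"az": 0,"gripper": 1},{"tx": 45,"ty": -5.6,"tz": 0,"ax": 0,"ay": 0,"az": 0,"gripper": 1},{"tx": 45,"ty": -5.6,"tz": 0,"ax": 0,"ay": 0,"az": 0,"gripper": 1},{"tx": 0,"ty": 0,"tz": 0,"ax": 0,"ay": 0,"az": 0,"gripper": 1},{"tx": 0,"ty": 0,"tz": 0,"ax": 0,"ay": 0,"az": 0,"gripper": 1}]'

```text
t: 33.8
tool_pos: [0.4156, 0.1621, 0.3382]
tool_rot: [[-0.132, 0.991, -0.001], [0.991, 0.132, -0.001], [-0.001, -0.001, -1.0]]
wrist_force: [0.5, -0.8, -4.3]
grip_width: 0.313
grasp_force: 59.7
```

```bash
python3 - <<'E'
from h import *
go(.416,.165,.2255,7.4); print(r.get_state()['grasp_force'])
E
```

```text
pos [0.4156 0.1621 0.3382] yaw 7.58 zaxis [-7.e-04 -7.e-04 -1.e+00] shift in current axes [  2.9   0.9 112.7]
az 0.18 shift in turned axes [  2.9   0.8 112.7]
59.66526210308075
```

play_rows --series '[{"tx": 1.5,"ty": 1,"tz": 40,"ax": 0,"ay": 0,"az": 0,"gripper": 1},{"tx": 0,"ty": 0,"tz": 40,"ax": 0,"ay": 0,"az": 0,"gripper": 1},{"tx": 0,"ty": 0,"tz": 25,"ax": 0,"ay": 0,"az": 0,"gripper": 1},{"tx": 0,"ty": 0,"tz": 7,"ax": 0,"ay": 0,"az": 0,"gripper": 1},{"tx": 0,"ty": 0,"tz": 1,"ax": 0,"ay": 0,"az": 0,"gripper": 1},{"tx": 0,"ty": 0,"tz": 0,"ax": 0,"ay": 0,"az": 0,"gripper": 1}]'

```text
t: 34.4
tool_pos: [0.4177, 0.1618, 0.2261]
tool_rot: [[-0.127, 0.992, 0.0], [0.992, 0.127, -0.0], [-0.0, 0.0, -1.0]]
wrist_force: [0.4, 0.1, -2.4]
grip_width: 0.313
grasp_force: 59.9
```

play_rows --series '[{"tx": 0,"ty": 0,"tz": 0,"ax": 0,"ay": 0,"az": 0,"gripper": 0.3},{"tx": 0,"ty": 0,"tz": 0,"ax": 0,"ay": 0,"az": 0,"gripper": 0.3},{"tx": 0,"ty": 0,"tz": 0,"ax": 0,"ay": 0,"az": 0,"gripper": 0.1},{"tx": 0,"ty": 0,"tz": 0,"ax": 0,"ay": 0,"az": 0,"gripper": 0},{"tx": 0,"ty": 0,"tz": -45,"ax": 0,"ay": 0,"az": 0,"gripper": 0},{"tx": 0,"ty": 0,"tz": -45,"ax": 0,"ay": 0,"az": 0,"gripper": 0},{"tx": 0,"ty": 0,"tz": -45,"ax": 0,"ay": 0,"az": 0,"gripper": 0},{"tx": 0,"ty": 0,"tz": 0,"ax": 0,"ay": 0,"az": 0,"gripper": 0}]'

```text
t: 35.2
tool_pos: [0.4188, 0.1635, 0.3689]
tool_rot: [[-0.129, 0.991, 0.014], [0.992, 0.129, 0.004], [0.002, 0.014, -1.0]]
wrist_force: [0.6, -0.0, 0.7]
grip_width: 0.999
grasp_force: 0.0
```

```bash
python3 - <<'E'
from h import *
go(.429,-.041,.36,5.7)
E
```

```text
pos [0.4188 0.1635 0.3689] yaw 7.43 zaxis [ 0.0141  0.0036 -0.9999] shift in current axes [-204.1  -16.5    8.3]
az 1.73 shift in turned axes [-204.5  -10.2    8.9]
```

play_rows --series '[{"tx": -45,"ty": -2.5,"tz": 0,"ax": 0,"ay": 0,"az": 1.7,"gripper": 0},{"tx": -45,"ty": -2.5,"tz": 0,"ax": 0,"ay": 0,"az": 0,"gripper": 0},{"tx": -45,"ty": -2.5,"tz": 0,"ax": 0,"ay": 0,"az": 0,"gripper": 0},{"tx": -45,"ty": -2.5,"tz": 0,"ax": 0,"ay": 0,"az": 0,"gripper": 0},{"tx": -24,"ty": 0,"tz": 0,"ax": 0,"ay": 0,"az": 0,"gripper": 0},{"tx": 0,"ty": 0,"tz": 0,"ax": 0,"ay": 0,"az": 0,"gripper": 0},{"tx": 0,"ty": 0,"tz": 0,"ax": 0,"ay": 0,"az": 0,"gripper": 0}]'

```text
t: 35.9
tool_pos: [0.4287, -0.0411, 0.3602]
tool_rot: [[-0.098, 0.995, -0.001], [0.995, 0.098, 0.001], [0.001, -0.001, -1.0]]
wrist_force: [-0.6, 0.1, 0.8]
grip_width: 1.0
grasp_force: 0.0
```

```bash
python3 - <<'E'
from h import *
c=cam('wrist'); np.save('w6.npy',c,allow_pickle=True)
S=4000; X0,X1,Y0,Y1=.36,.50,-.11,.03
def meas(z,f,name):
    im=rect(c,X0,X1,Y0,Y1,z,S); h=cv2.cvtColor(im,cv2.COLOR_RGB2HSV); m=f(h).astype(np.uint8)
    m=cv2.morphologyEx(m,cv2.MORPH_OPEN,np.ones((5,5)))
    n,l,st,ce=cv2.connectedComponentsWithStats(m)
    for i in np.argsort(-st[1:,4])[:2]+1:
        ys,xs=np.where(l==i); b=cv2.minAreaRect(np.stack([xs,ys],1).astype(np.float32))
        P=cv2.boxPoints(b); print(name,'ang',round(b[2],2),'size mm',(np.array(b[1])/S*1000).round(1),'xy',round(X1-b[0][1]/S,4),round(Y1-b[0][0]/S,4))
    return im
im=meas(.086,lambda h:(h[...,0]>5)&(h[...,0]<25)&(h[...,1]>200)&(h[...,2]>200),'grip')
meas(.042,lambda h:(h[...,1]<60)&(h[...,2]>120),'plate')
cv2.imwrite('pics/w6.png',np.hstack([c['img'][:,:,::-1],])); go(.429,-.041,.225,5.7)
E
```

```text
plate ang 83.83 size mm [82.  11.7] xy 0.428 -0.0409
pos [ 0.4287 -0.0405  0.3603] yaw 5.72 zaxis [-7.e-04  6.e-04 -1.e+00] shift in current axes [ -0.6   0.4 135.3]
az 0.02 shift in turned axes [ -0.5   0.3 135.3]
```

View pics/w6.png

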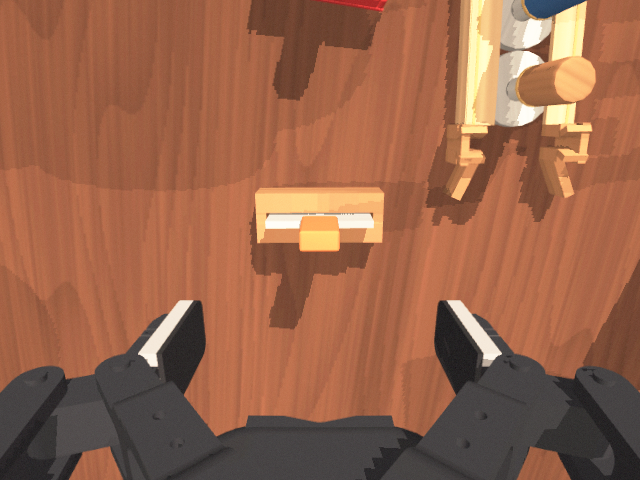

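The wrist view shows the gate plate at (320,220) with its orange grip at (320,235), centred between the fingers. The slot is at (520,145). Plate yaw is about 6.2°, so I'll grip across the 26 mm faces.

play_rows --series '[{"tx": -0.5,"ty": 0,"tz": 45,"ax": 0,"ay": 0,"az": -0.5,"gripper": 0},{"tx": 0,"ty": 0,"tz": 45,"ax": 0,"ay": 0,"az": 0,"gripper": 0},{"tx": 0,"ty": 0,"tz": 44,"ax": 0,"ay": 0,"az": 0,"gripper": 0},{"tx": 0,"ty": 0,"tz": 0,"ax": 0,"ay": 0,"az": 0,"gripper": 0},{"tx": 0,"ty": 0,"tz": 0,"ax": 0,"ay": 0,"az": 0,"gripper": 1},{"tx": 0,"ty": 0,"tz": 0,"ax": 0,"ay": 0,"az": 0,"gripper": 1},{"tx": 0,"ty": 0,"tz": 0,"ax": 0,"ay": 0,"az": 0,"gripper": 1},{"tx": 0,"ty": 0,"tz": 0,"ax": 0,"ay": 0,"az": 0,"gripper": 1}]'

```text
t: 36.75
tool_pos: [0.4297, -0.0416, 0.2289]
tool_rot: [[-0.109, 0.994, 0.004], [0.994, 0.109, -0.001], [-0.001, 0.004, -1.0]]
wrist_force: [0.0, -0.8, 0.4]
grip_width: 0.328
grasp_force: 0.5
```

play_rows --series '[{"tx": 0,"ty": 0,"tz": 0,"ax": 0,"ay": 0,"az": 0,"gripper": 1},{"tx": 0,"ty": 0,"tz": 0,"ax": 0,"ay": 0,"az": 0,"gripper": 1}]'

```text
t: 36.95
tool_pos: [0.4298, -0.0417, 0.2289]
tool_rot: [[-0.108, 0.994, 0.003], [0.994, 0.108, -0.001], [-0.001, 0.003, -1.0]]
wrist_force: [-2.1, 0.7, 7.7]
grip_width: 0.295
grasp_force: 60.0
```

```bash
python3 - <<'E'
from h import *
s=r.get_state();print(s['wrist_force'],s['ft_torque'],s['grasp_force'])
rail(0,0,.30)
E
```

```text
[-2.10106321  0.69940795  7.67380606] [0.13400442 0.38868336 0.03222542] 59.997766613960266
pos [ 0.4298 -0.0417  0.2289] yaw 6.21 zaxis [ 3.1e-03 -6.0e-04 -1.0e+00] shift in current axes [ 55.5 152.3 -70.7]
az -1.19 shift in turned axes [ 52.4 153.3 -71.1]
```

play_rows --series '[{"tx": 0,"ty": 0,"tz": -25,"ax": 0,"ay": 0,"az": 0,"gripper": 1},{"tx": 0,"ty": 0,"tz": -45,"ax": 0,"ay": 0,"az": 0,"gripper": 1},{"tx": 5,"ty": 40,"tz": 0,"ax": 0,"ay": 0,"az": -1.2,"gripper": 1},{"tx": 10,"ty": 40,"tz": 0,"ax": 0,"ay": 0,"az": 0,"gripper": 1},{"tx": 17,"ty": 40,"tz": 0,"ax": 0,"ay": 0,"az": 0,"gripper": 1},{"tx": 20,"ty": 33,"tz": 0,"ax": 0,"ay": 0,"az": 0,"gripper": 1},{"tx": 0,"ty": 0,"tz": 0,"ax": 0,"ay": 0,"az": 0,"gripper": 1},{"tx": 0,"ty": 0,"tz": 0,"ax": 0,"ay": 0,"az": 0,"gripper": 1}]'

```text
t: 37.75
tool_pos: [0.5742, 0.0294, 0.2963]
tool_rot: [[-0.13, 0.991, -0.001], [0.991, 0.13, -0.0], [-0.0, -0.001, -1.0]]
wrist_force: [0.2, -0.2, -2.5]
grip_width: 0.296
grasp_force: 59.9
```

```bash
python3 - <<'E'
from h import *
c=cam('wrist'); np.save('w7.npy',c,allow_pickle=True); 
c2=cam('scene'); np.save('s7.npy',c2,allow_pickle=True)
im=c['img'][:,:,::-1][100:480,120:520]; cv2.imwrite('pics/w7.png',cv2.resize(im,None,fx=1.5,fy=1.5,interpolation=cv2.INTER_CUBIC))
rail(0,0,.2229)
for P in [(0,48.5,34),(0,-48.5,34),(4.5,0,23),(-4.5,0,23)]:
    v=np.array([-u[1],u[0]]); q=O+P[0]/1000*u+P[1]/1000*v; print(P,np.round(proj(c,[q[0],q[1],P[2]/1000]),1))
E
```

```text
pos [0.5733 0.0287 0.2963] yaw 7.39 zaxis [-1.2e-03 -2.0e-04 -1.0e+00] shift in current axes [ 1.1  1.9 73.4]
az -0.01 shift in turned axes [ 1.1  1.9 73.4]
(0, 48.5, 34) [242.9 241. ]
(0, -48.5, 34) [400.  241.4]
(4.5, 0, 23) [321.4 229.5]
(-4.5, 0, 23) [321.4 242.9]
```

View pics/w7.png

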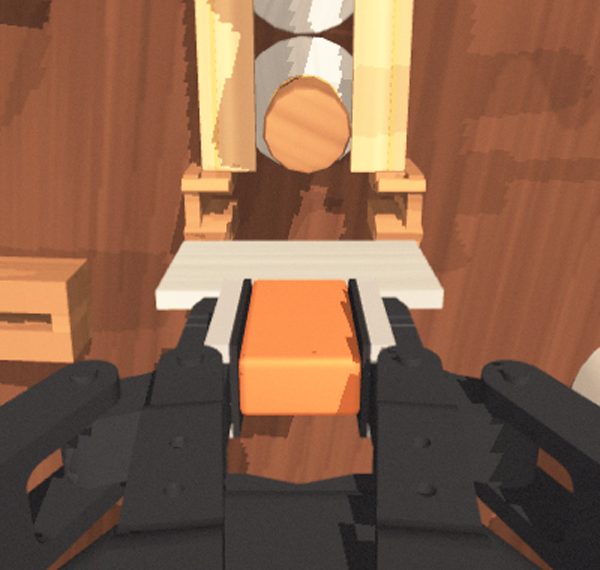

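The wrist view shows the held gate: its +x face spans crop rows 241-291 and the plate top rows 291-308, columns 157-443. The cheek bars are at (183-232, 172-192) and (376-425, 172-192). Nothing is skewed. I'll compute the gate's offset to the TCP and to the slot.

```bash
python3 - <<'E'
from h import *
c=np.load('w7.npy',allow_pickle=True).item(); v=np.array([-u[1],u[0]])
def rr(cx,cy,z,n):
    p=pt(c,120+cx/1.5,100+cy/1.5,z)[:2]-O; print(n,'rail x,y mm',np.round([p@u*1000,p@v*1000],1))
t=np.array([.5733,.0287])-O; print('tcp',t@u*1000,t@v*1000)
zb=.0734;zt=zb+.042
rr(157,291,zt,'top far L');rr(443,291,zt,'top far R');rr(157,308,zt,'top near L');rr(443,308,zt,'top near R')
rr(183,241,zb,'bot far L');rr(417,241,zb,'bot far R')
rr(205,192,.034,'bar1 slot edge L');rr(400,192,.034,'bar1 slot edge R');rr(205,178,.034,'bar1 far edge');rr(183,178,.034,'cheek outer L');rr(425,178,.034,'cheek outer R')
rr(255,170,.023,'lip inner L, x14');rr(353,170,.023,'lip inner R')
E
```

```text
tcp -1.069910000000009 1.8535899999999244
top far L rail x,y mm [ 1.4 40.7]
top far R rail x,y mm [  1.6 -39. ]
top near L rail x,y mm [-3.8 41. ]
top near R rail x,y mm [ -3.6 -39.4]
bot far L rail x,y mm [ 1.2 41.4]
bot far R rail x,y mm [  1.4 -39.7]
bar1 slot edge L rail x,y mm [ 8.3 39.6]
bar1 slot edge R rail x,y mm [  8.5 -39.8]
bar1 far edge rail x,y mm [14.2 39.4]
cheek outer L rail x,y mm [14.2 48.3]
cheek outer R rail x,y mm [ 14.4 -49.7]
lip inner L, x14 rail x,y mm [15.1 19.9]
lip inner R rail x,y mm [ 15.1 -21.4]
```

play_rows --series '[{"tx": 1.9,"ty": 1.6,"tz": 0,"ax": 0,"ay": 0,"az": 0,"gripper": 1},{"tx": 0,"ty": 0,"tz": 20,"ax": 0,"ay": 0,"az": 0,"gripper": 1},{"tx": 0,"ty": 0,"tz": 20,"ax": 0,"ay": 0,"az": 0,"gripper": 1},{"tx": 0,"ty": 0,"tz": 8,"ax": 0,"ay": 0,"az": 0,"gripper": 1},{"tx": 0,"ty": 0,"tz": 6,"ax": 0,"ay": 0,"az": 0,"gripper": 1},{"tx": 0,"ty": 0,"tz": 6,"ax": 0,"ay": 0,"az": 0,"gripper": 1},{"tx": 0,"ty": 0,"tz": 0,"ax": 0,"ay": 0,"az": 0,"gripper": 1}]'

```text
t: 38.55
tool_pos: [0.5753, 0.031, 0.2365]
tool_rot: [[-0.129, 0.992, -0.001], [0.992, 0.129, -0.0], [0.0, -0.001, -1.0]]
wrist_force: [0.3, -0.5, -1.8]
grip_width: 0.295
grasp_force: 60.0
```

```bash
python3 - <<'E'
from h import *
s=r.get_state();print(s['wrist_force'],s['ft_torque'])
rail(0,0,.2229)
E
```

```text
[ 0.34574581 -0.50128593 -1.76212285] [-0.03518667  0.01330927  0.00824948]
pos [0.5753 0.031  0.2365] yaw 7.4 zaxis [-5.e-04 -0.e+00 -1.e+00] shift in current axes [-1.  -0.4 13.6]
az 0.0 shift in turned axes [-1.  -0.4 13.6]
```

No contact so far, with the lower edge at about 14 mm, already inside the lead-ins. Lowering the rest.

play_rows --series '[{"tx": 0,"ty": 0,"tz": 4,"ax": 0,"ay": 0,"az": 0,"gripper": 1},{"tx": 0,"ty": 0,"tz": 4,"ax": 0,"ay": 0,"az": 0,"gripper": 1},{"tx": 0,"ty": 0,"tz": 3,"ax": 0,"ay": 0,"az": 0,"gripper": 1},{"tx": 0,"ty": 0,"tz": 2,"ax": 0,"ay": 0,"az": 0,"gripper": 1},{"tx": 0,"ty": 0,"tz": 0,"ax": 0,"ay": 0,"az": 0,"gripper": 1},{"tx": 0,"ty": 0,"tz": 0,"ax": 0,"ay": 0,"az": 0,"gripper": 1}]'

```text
t: 39.15
tool_pos: [0.5754, 0.0311, 0.2237]
tool_rot: [[-0.129, 0.992, -0.0], [0.992, 0.129, -0.0], [-0.0, -0.0, -1.0]]
wrist_force: [1.4, 0.4, -1.5]
grip_width: 0.294
grasp_force: 60.0
```

play_rows --series '[{"tx": 0,"ty": 0,"tz": 0,"ax": 0,"ay": 0,"az": 0,"gripper": 0.3},{"tx": 0,"ty": 0,"tz": 0,"ax": 0,"ay": 0,"az": 0,"gripper": 0.3},{"tx": 0,"ty": 0,"tz": 0,"ax": 0,"ay": 0,"az": 0,"gripper": 0.1},{"tx": 0,"ty": 0,"tz": 0,"ax": 0,"ay": 0,"az": 0,"gripper": 0},{"tx": 0,"ty": 0,"tz": -45,"ax": 0,"ay": 0,"az": 0,"gripper": 0},{"tx": 0,"ty": 0,"tz": -45,"ax": 0,"ay": 0,"az": 0,"gripper": 0},{"tx": 0,"ty": 0,"tz": -45,"ax": 0,"ay": 0,"az": 0,"gripper": 0},{"tx": -45,"ty": 0,"tz": -20,"ax": 0,"ay": 0,"az": 0,"gripper": 0}]'

```text
t: 39.95
tool_pos: [0.5818, -0.0109, 0.3847]
tool_rot: [[-0.135, 0.991, 0.008], [0.991, 0.135, 0.001], [-0.0, 0.008, -1.0]]
wrist_force: [1.1, -0.9, 0.7]
grip_width: 0.999
grasp_force: 0.0
```

play_rows --series '[{"tx": -35,"ty": 0,"tz": -45,"ax": 0,"ay": 0,"az": 0,"gripper": 0},{"tx": 0,"ty": 0,"tz": 0,"ax": 0,"ay": 0,"az": 0,"gripper": 0},{"tx": 0,"ty": 0,"tz": 0,"ax": 0,"ay": 0,"az": 0,"gripper": 0}]'

```text
t: 40.25
tool_pos: [0.5853, -0.0446, 0.4198]
tool_rot: [[-0.128, 0.992, 0.003], [0.992, 0.128, -0.0], [-0.001, 0.003, -1.0]]
wrist_force: [-1.0, 0.6, -0.5]
grip_width: 0.999
grasp_force: 0.0
```

```bash
python3 - <<'E'
from h import *
c=cam('wrist'); np.save('w8.npy',c,allow_pickle=True); s=cam('scene')
a=c['img'][:,:,::-1]; b=cv2.resize(s['img'][150:350,190:520,::-1],(495,300))
can=np.zeros((600,800,3),np.uint8); can[:300,:400]=cv2.resize(a,(400,300)); can[300:,:495]=b
w=a[100:400,220:420]; can[:300,400:]=cv2.resize(a[150:300,220:420],(400,300)); cv2.imwrite('pics/f.png',can)
E
```

```text
(no output)
```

View pics/f.png

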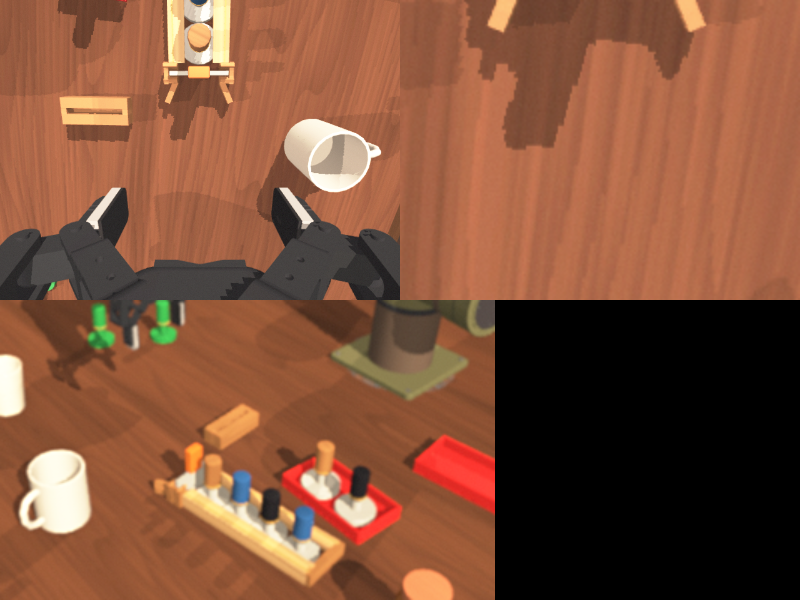

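All is in place: the gate sits in the slot at (199,72), four tampers stand in the rail, and the brown and black wide ones stand upright in the far tray. Handing in.

```bash
python3 -c "
from rig import r
print(r.job_done())"
```

```text
the job is handed in; nothing more can be done
None
```

I've handed the job in: the four fitting tampers are in the rail, the wide black and wide brown ones stand in the far tray, and the gate is down in the slot. The last pictures showed everything in place at about 40 s on the robot's clock, but the hand-in returned no verdict.

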